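# Offer the notched cover up to the instrument housing and hold it for the screws

## Task

Someone is about to screw the cover onto the open instrument housing: take the cover that fits it, the one with the notch and four holes, by its handle and hold it level about a centimetre above the housing, notch over the round socket, so that every threaded hole can be seen centred through its hole in the cover. Do not let the cover touch the housing, and leave the other cover, the screw tray and the screwdriver where they are. Finish while still holding the cover there, steady; do not put it down or let go.

Things in the scene. Friction and masses are not known exactly. Their poses are not given: they have to be found in the camera images.
- cover: the cover that fits: grey plate 100 (x) x 70 (y) x 4 mm, flat on the bench, black handle up; notch 22 mm deep (x), 30 wide in its -x short edge; four 10 mm holes, two beside the notch, two closer together at the other end. Origin: centre of the outline, underside; z up. 0.15-0.24 kg. Yaw within 0.8 rad of 0 (notch to the robot); may swap places with blank_cover
- cover_grip (a point): middle of the cover's bow handle: a straight black bar 60 mm long (along the cover's x), 10 mm wide (y), 12 mm high, its centre 38 mm above the underside, on two posts with 40 mm clear between them; 28 mm free between plate and bar; at x +4 mm, y 0 in the cover's frame; the cover balances about it. Axes as the cover
- blank_cover: the other cover, which does not fit: same outline, material and handle, but no notch and only three holes. Leave alone. Origin: centre of the underside. 0.18 kg
- housing: open grey box 100 (x) x 70 (y) x 45 mm high, fixed to the bench (foot plate 126 x 44), circuit board inside. Four square brass bosses with threaded holes, level with the rim; at the -x end a round black socket (14 mm dia, at x -40, y 0) stands 3 mm above the rim; the notch belongs over it. Origin: centre of the underside; z up. Yaw within 0.6 rad of 0 (socket to the robot)
- screw_tray: round tray of screws, 70 mm dia, 18 mm high, loose, far side of the work. Leave alone. Origin: centre of the underside
- screwdriver: small screwdriver 188 x 14 x 12 mm, loose near the bench's front edge, lying about along world y. Leave alone. Origin: middle of the underside
- magnifier_lamp: fixed bench lamp, an obstacle overhead. Its thin double arm runs level at z 0.60 to 0.62 m from about world (0.99, 0.31) to (0.31, -0.24); from there its head, a disc about 0.2 m across at (0.22, -0.41), z 0.46 to 0.53. Covers and housing lie left of it (+y), so an arm coming from the right passes over it or keeps well back. Origin: a point on the bench under the arm
- cover_hole0 (a point): centre of a 10 mm screw hole of the cover at its underside, at x -39, y +25 mm, z 0 in the cover's frame; axes as the cover
- thread0 (a point): centre of a 5 mm threaded hole at the top of its boss, level with the rim, at x -39, y +25 mm, z 45 in the housing's frame; belongs to cover_hole0; axes as the housing
- cover_hole1 (a point): centre of a 10 mm screw hole of the cover at its underside, at x -39, y -25 mm, z 0 in the cover's frame; axes as the cover
- thread1 (a point): centre of a 5 mm threaded hole at the top of its boss, level with the rim, at x -39, y -25 mm, z 45 in the housing's frame; belongs to cover_hole1; axes as the housing
- cover_hole2 (a point): centre of a 10 mm screw hole of the cover at its underside, at x +37, y -13 mm, z 0 in the cover's frame; axes as the cover
- thread2 (a point): centre of a 5 mm threaded hole at the top of its boss, level with the rim, at x +37, y -13 mm, z 45 in the housing's frame; belongs to cover_hole2; axes as the housing
- cover_hole3 (a point): centre of a 10 mm screw hole of the cover at its underside, at x +37, y +13 mm, z 0 in the cover's frame; axes as the cover
- thread3 (a point): centre of a 5 mm threaded hole at the top of its boss, level with the rim, at x +37, y +13 mm, z 45 in the housing's frame; belongs to cover_hole3; axes as the housing

How it is judged (in metres and radians):
On the way:
1. the cover is lifted clear of the bench in the gripper (contact force between the fingers and cover above 1 N and height (world z) of cover above 0.035 m), for 0.2 s.
At the end, for the whole second after the job is handed in: The gripper holds the cover still (under 20 mm/s) over the housing: each of its four holes within 3 mm horizontally of its own threaded hole and 4 to 18 mm above it, level within 0.07 rad, not touching the housing; the other cover, the tray and the screwdriver within 30 mm of where they were (contact force between the fingers and cover above 1 N and horizontal distance between cover_hole0 and thread0 below 0.003 m and horizontal distance between cover_hole1 and thread1 below 0.003 m and horizontal distance between cover_hole2 and thread2 below 0.003 m and horizontal distance between cover_hole3 and thread3 below 0.003 m and z of cover_hole0 in the frame of thread0 between 0.004 and 0.018 m and z of cover_hole1 in the frame of thread1 between 0.004 and 0.018 m and z of cover_hole2 in the frame of thread2 between 0.004 and 0.018 m and z of cover_hole3 in the frame of thread3 between 0.004 and 0.018 m and angle between cover's own z axis and vertical below 0.07 rad and contact force between cover and housing below 0.1 N and linear speed of cover below 0.02 m/s and distance of each of blank_cover, screw_tray, screwdriver from where it was at the start of the episode below 0.03 m); the arm keeps its last pose, push and grip.
It fails at once if the cover touches the housing (contact force between cover and housing above 0.5 N).
It fails at once if the other cover, the screw tray or the screwdriver is moved by more than 30 mm (distance of any of blank_cover, screw_tray, screwdriver from where it was at the start of the episode above 0.03 m).
It also fails if it takes over 54 s, if anything falls off the work surface, if the arm or the gripper's body presses on something with over 40 N, if the wrist force passes 120 N, or if a joint passes its speed limit or range.

## Robot

A 7-joint arm with a two-finger parallel gripper is mounted at the origin on a cart in front of the work surface, level with it; the furniture and walls round the work are solid. World frame = base frame: x ahead of the robot, y to its left, z up, the work surface at z = 0. Lengths are in mm, angles in rad, forces in N, time in s.
With the tool pointing down it reaches from about 400 to 875 mm from the base axis. Payload 4.4 kg.
Tool frame: the origin (TCP) lies at the very end of the fingers, on their centre line; the grasp point (between the pads) lies 19 mm behind it; z points along the fingers, y is the line along which they close (so a half turn about z gives the same grasp; the last joint's range is limited). The gripper opens to 85 mm and grips with 20 to 120 N. Pads are 22 mm wide; open, the fingers measure 114 mm over their backs; the gripper's body (76 mm by 85 mm) begins 54 mm behind the grasp point. The pads swing forward as they close: fully open they stand 13 mm farther back than shut.
Start: joints at [1.12, 0.628, 0.038, 1.517, -0.027, 0.996, -0.02], TCP at [244.022, -602.471, 199.713] pointing down, gripper open.
Joint ranges: [-3.06, 3.06], [-0.37, 2.12], [-1.25, 1.32], [0.18, 2.47], [-1.1, 4.24], [0.23, 1.98], [-2.94, 2.94]. Speed limits (rad/s): [2.57, 2.57, 3.14, 3.14, 3.14, 3.14, 3.14].

## Interface

Orientations are given as [roll, pitch, yaw] about the fixed x, y, z axes, in that order (R = Rz(yaw) Ry(pitch) Rx(roll)).
In Python, from cell import read_state, get_image, camera_params, finish_job gives the robot as it stands.
- The arm moves only by the tool arm_command, never from a script. Its argument "deltas" is a list of rows, each an object of numbers: "dx", "dy", "dz": the shift along the world's x, y, z in m; "yaw": the turn about the world's z in degrees; "jaw": the opening, from 0 (shut) to 1 (fully open). A call has 1 to 20 rows; each row is the pose to reach, as a shift and turn from the pose commanded when the call began; what a row does not reach only later rows make up. A row lasts 1/10 s, in which the tool goes at most 50 mm and 8.59 degrees, less where a joint would pass 70% of its speed; a pose out of reach is approached as far as the arm can. A call with a gripper value outside its range is refused whole. The fingers move at their own pace and stop on an object; the grip force is fixed at half the most. Time passes only in rows, so rows that repeat a pose let the fingers close. It gives the time, the measured TCP pose, the force, the opening and the grip force at its end, in the units of the state.
- read_state(): the state, without advancing time (a new reading comes with each control period).
- get_image(name): name is "side" or "top"; returns (picture, depth): 400x640x3 uint8, red, green, blue; 400x640 float32, mm along the optical axis (not along the pixel's ray), 0 where there is no reading.
- camera_params(name): a dict with "camera_matrix" (3x3 intrinsics, pixels), "extrinsics" (4x4, takes a point from camera to world coordinates). Camera axes: x right, y down, z forward; pixel columns grow to the right and rows downward; lengths in mm; the calibration is good to about 2 mm. A picture is of the moment at which its call begins. camera_params takes no time and is no camera call.
- finish_job(): hands the job in; it is judged then, once.
The state is a dict: "clock": time; "qpos": joint angles; "qd": joint speeds; "tau": joint torques, N m; "eef_pos": TCP position; "tool_rot": TCP orientation; "force": force on the tool from outside, world axes, zero at the start; "torque": the same for the moment, N m; "width": finger opening in mm; "gripper_force": force on a finger pad.
Only numpy, scipy, OpenCV 4.12 (cv2) and the standard library are available. Lean on these libraries where they do the work, as an engineer would, in place of code of your own. Each camera call takes 0.05 s, during which the arm holds its last target. There are 200 camera calls.

## Working session

There is one attempt and no reset: what is moved stays moved. The work goes in short steps, Python scripts to look and compute and a tool call to move; the robot and the scene stay as the last step left them, time stands still between calls to the robot, and variables do not carry over. Pictures are saved under pics/ and viewed, at most 10 in all, crops included, and the job is handed in when it is done.

Besides the shell and the picture viewer there is one more tool, called after "Emit:" as name(argument=value, ...), one argument or row to a line, values as JSON. arm_command: Moves the arm, as the interface text tells. Its arguments: {"type":"object","properties":{"deltas":{"type":"array"}},"required":["deltas"]}

```bash
mkdir -p pics
cat > h.py <<'E'
import numpy as np, cv2
from cell import *
def world(n,d):
    P=camera_params(n);K=np.array(P["camera_matrix"]);T=np.array(P["extrinsics"])
    v,u=np.mgrid[0:400,0:640]
    c=np.stack([(u-K[0,2])*d/K[0,0],(v-K[1,2])*d/K[1,1],d],-1)
    return c@T[:3,:3].T+T[:3,3]
def ray(n,uv,z):
    P=camera_params(n);K=np.array(P["camera_matrix"]);T=np.array(P["extrinsics"])
    uv=np.atleast_2d(np.array(uv,float))
    c=np.c_[uv,np.ones(len(uv))]@np.linalg.inv(K).T@T[:3,:3].T
    return T[:3,3]+c*((z-T[2,3])/c[:,2])[:,None]
def shot(n,tag):
    im,d=get_image(n); np.savez(f"{tag}.npz",im=im,d=d); cv2.imwrite(f"pics/{tag}.png",im[:,:,::-1]); return im,d
E
python3 - <<'E'
from h import *
for n in("top","side"):
    im,d=shot(n,n+"0"); P=camera_params(n); print(n,np.round(P["camera_matrix"],1).tolist(),np.round(P["extrinsics"],3).tolist())
print(read_state())
E
```

```text
top [[481.2, 0.0, 314.2], [0.0, 481.2, 197.4], [0.0, 0.0, 1.0]] [[0.021, -0.996, 0.092, 449.912], [-1.0, -0.021, 0.002, 140.197], [-0.001, -0.092, -0.996, 949.805], [0.0, 0.0, 0.0, 1.0]]
side [[427.1, 0.0, 321.6], [0.0, 427.1, 204.2], [0.0, 0.0, 1.0]] [[-0.999, -0.03, 0.023, 517.278], [-0.036, 0.523, -0.852, 883.892], [0.013, -0.852, -0.523, 524.893], [0.0, 0.0, 0.0, 1.0]]
{'clock': 0.1, 'qpos': array([ 1.1202226 ,  0.62923748,  0.03842956,  1.51824714, -0.02701185,
        0.99631612, -0.02003685]), 'qd': array([ 0.00064595, -0.00320409, -0.00047989, -0.00250202, -0.00186727,
        0.00127171,  0.00087464]), 'tau': array([ 2.79043532e-03, -5.64542198e+01,  1.23068757e+00, -1.93979055e+01,
        1.14002684e-02,  5.37532411e-03,  2.03155304e-05]), 'eef_pos': array([ 243.78991917, -601.89575162,  198.89795633]), 'tool_rot': array([-3.13990173e+00, -2.98028459e-06,  3.84743193e-01]), 'force': array([ 0.40020954, -0.02098018, -0.35478371]), 'torque': array([ 0.03870663,  0.02946829, -0.02100137]), 'gripper_force': 0.0, 'width': 85.32509913278099}
```

View pics/top0.png

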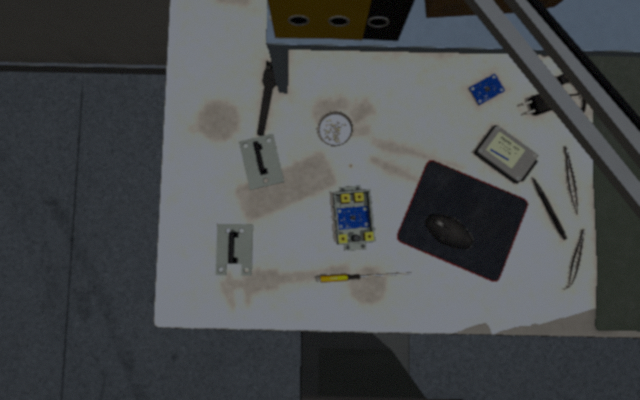

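View pics/side0.png

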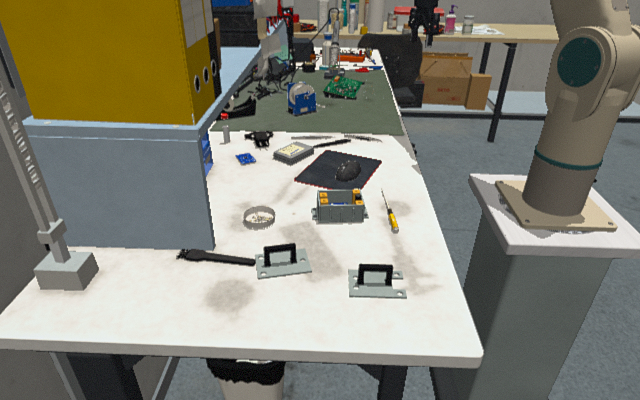

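The top view shows the notched cover at about (235,249), the blank cover at (261,160), the housing at (353,218) with four yellow bosses, and the screwdriver at row 277. The side view agrees, with the notched cover nearest the camera at right (378,283). Next I measure the cover and housing.

Run:
```python
from h import *
z=np.load("top0.npz");im,d=z["im"],z["d"];W=world("top",d)
hsv=cv2.cvtColor(im,cv2.COLOR_RGB2HSV)
def roi(m,a,b,c,e):
    o=np.zeros_like(m);o[b:e,a:c]=m[b:e,a:c];return o.astype(np.uint8)
m=roi((hsv[...,0]>18)&(hsv[...,0]<35)&(hsv[...,1]>120)&(hsv[...,2]>80),325,180,385,255)
n,l,s,c=cv2.connectedComponentsWithStats(m)
for i in range(1,n):
    if s[i,4]>8: print("boss",s[i].tolist(),ray("top",c[i],45)[0].round(1), np.median(W[l==i],0).round(1))
for nm,b in(("cover",(208,215,262,283)),("blank",(232,128,292,192))):
    a=W[b[1]:b[3],b[0]:b[2]]
    bar=roi((W[...,2]>36)&(W[...,2]<55),*b); bar2=roi(hsv[...,2]<50,*b)
    for q in(bar,bar2):
        v,u=np.nonzero(q); p=ray("top",np.c_[u,v],44)[:,:2].astype(np.float32)
        print(nm,"bar",len(u),cv2.minAreaRect(p),"zmed",np.median(W[v,u,2]))
    pl=roi((hsv[...,2]<150),*b)
    n,l,s,c=cv2.connectedComponentsWithStats(pl);i=1+s[1:,4].argmax()
    v,u=np.nonzero(l==i);p=ray("top",np.c_[u,v],4)[:,:2].astype(np.float32);print("plate",len(u),cv2.minAreaRect(p),"z",np.percentile(W[v,u,2],[10,30,50]))
print("bench z",np.median(W[290:310,250:300,2]))
o=np.hstack([cv2.resize(im[b[1]:b[3],b[0]:b[2]],None,fx=6,fy=6,interpolation=cv2.INTER_CUBIC) for b in((205,210,265,290),(320,178,385,258))])
cv2.imwrite("pics/crop.png",o[:,:,::-1])
```

```text
boss [355, 193, 9, 9, 65] [536.4  58.4  45. ] [536.2  58.6  44. ]
boss [341, 194, 9, 9, 64] [533.8  84.9  45. ] [533.7  85.1  43.9]
boss [365, 232, 8, 8, 59] [463.4  39.2  45. ] [462.9  38.8  43.5]
boss [339, 235, 8, 8, 55] [457.3  88.   45. ] [457.9  88.4  44. ]
cover bar 178 ((436.0215759277344, 296.5348205566406), (10.549201011657715, 57.96957015991211), 89.45234680175781) zmed 42.21834203921463
cover bar 198 ((437.9006652832031, 293.63177490234375), (15.608837127685547, 57.902442932128906), 89.8232421875) zmed 41.89735079588854
plate 3672 ((433.9533386230469, 296.5622253417969), (131.32296752929688, 104.27156829833984), 1.7713960409164429) z [-2.72461335 -1.03706878  0.45551468]
blank bar 168 ((610.5426025390625, 249.9464874267578), (59.528018951416016, 10.222261428833008), 14.822123527526855) zmed 42.31240058662149
blank bar 226 ((620.974853515625, 248.4125213623047), (87.55194854736328, 20.913349151611328), 4.481232643127441) zmed 41.43420161625937
plate 3840 ((610.9351806640625, 249.2388916015625), (127.2557144165039, 118.03497314453125), 1.4434778690338135) z [-2.54463986 -0.87156397  0.74540844]
bench z -1.2400629629452737
```

View pics/crop.png

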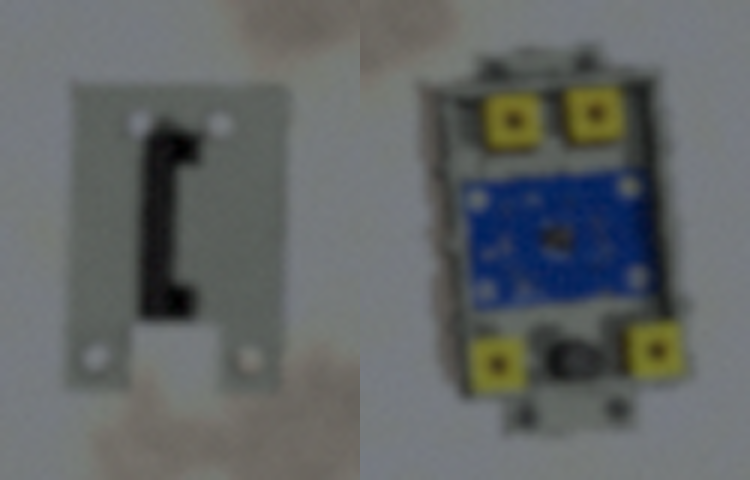

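The crop shows the notched cover with notch at the robot side and holes at crop (140,123), (220,123), (95,358) and (250,358). The housing is slightly rotated, with its socket at (575,357), so I fit both poses from these points.

```bash
cat >> h.py <<'E'
M=np.array([[-39,25],[-39,-25],[37,-13],[37,13]],float)
def fit(p,m=M):
    p=np.asarray(p)[:,:2];pc=p-p.mean(0);mc=m-m.mean(0)
    a=np.arctan2((mc[:,0]*pc[:,1]-mc[:,1]*pc[:,0]).sum(),(mc*pc).sum())
    R=np.array([[np.cos(a),-np.sin(a)],[np.sin(a),np.cos(a)]]);t=p.mean(0)-R@m.mean(0)
    return t,a,p-(m@R.T+t),R
E
python3 - <<'E'
from h import *
z=np.load("top0.npz");im=z["im"];g=cv2.cvtColor(im,cv2.COLOR_RGB2GRAY).astype(float)
t,a,r,R=fit([[457.3,88],[463.4,39.2],[536.4,58.4],[533.8,84.9]]);print("housing",t,np.degrees(a),r.round(1).tolist())
uv=[]
for x,y in((95,358),(250,358),(220,123),(140,123)):
    u,v=205+x/6-.4,210+y/6-.4
    for _ in range(4):
        i,j=int(round(u)),int(round(v));w=g[j-3:j+4,i-3:i+4];w=np.clip(w-np.percentile(w,40)-8,0,None)
        jj,ii=np.mgrid[j-3:j+4,i-3:i+4];u,v=(w*ii).sum()/w.sum(),(w*jj).sum()/w.sum()
    uv.append((u,v))
p=ray("top",uv,2);t,a,r,R=fit(p);print("cover",np.round(uv,1).tolist(),t,np.degrees(a),r.round(1).tolist(),"grip",t+R@[4,0])
s=np.load("side0.npz");W=world("side",s["d"]);h=W[250:300,340:420];m=(h[...,2]>36)&(h[...,2]<50)
print("side bar",cv2.minAreaRect(h[m][:,:2].astype(np.float32)),np.percentile(h[m][:,2],[50,95]),m.sum())
E
```

```text
housing [498.71898802  67.7344889 ] 6.285853840544425 [[0.1, -0.3], [0.7, 0.6], [-0.5, -0.5], [-0.3, 0.2]]
cover [[220.6, 269.0], [246.3, 269.2], [241.4, 230.2], [227.8, 229.9]] [432.55285367 297.45180646] 0.43581946742056266 [[-0.2, 0.2], [0.1, -0.1], [-0.2, -0.4], [0.2, 0.4]] grip [436.55273795 297.4822321 ]
side bar ((436.9346008300781, 298.65362548828125), (58.152801513671875, 13.453714370727539), 0.6501320600509644) [41.99631715 43.92562112] 214
```

Emit:
arm_command(
  deltas=[
    {"dx": -0.03, "dz": 0.02},
    {"dx": -0.06, "dz": 0.04},
    {"dx": -0.09, "dz": 0.06},
    {"dx": -0.12, "dz": 0.09},
    {"dx": -0.15, "dz": 0.12},
    {"dx": -0.18, "dz": 0.15},
    {"dx": -0.2, "dz": 0.19},
    {"dx": -0.2, "dz": 0.23},
    {"dx": -0.2, "dz": 0.23},
    {"dx": -0.2, "dz": 0.23},
  ],
)

```text
invalid input at $.deltas[0]: expected keys dx, dy, dz, yaw, jaw
```

```bash
python3 -c "
from h import *
s=read_state();print(s['qpos'].round(3),s['eef_pos'].round(1),s['tool_rot'].round(3))"
```

```text
[ 1.12   0.629  0.038  1.518 -0.027  0.996 -0.02 ] [ 243.8 -601.9  198.9] [-3.14  -0.     0.385]
```

Emit:
arm_command(
  deltas=[
    {"dx": -0.03, "dy": 0, "dz": 0.02, "yaw": 0, "jaw": 1},
    {"dx": -0.06, "dy": 0, "dz": 0.04, "yaw": 0, "jaw": 1},
    {"dx": -0.09, "dy": 0, "dz": 0.06, "yaw": 0, "jaw": 1},
    {"dx": -0.12, "dy": 0, "dz": 0.09, "yaw": 0, "jaw": 1},
    {"dx": -0.15, "dy": 0, "dz": 0.12, "yaw": 0, "jaw": 1},
    {"dx": -0.18, "dy": 0, "dz": 0.15, "yaw": 0, "jaw": 1},
    {"dx": -0.2, "dy": 0, "dz": 0.19, "yaw": 0, "jaw": 1},
    {"dx": -0.2, "dy": 0, "dz": 0.23, "yaw": 0, "jaw": 1},
    {"dx": -0.2, "dy": 0, "dz": 0.23, "yaw": 0, "jaw": 1},
    {"dx": -0.2, "dy": 0, "dz": 0.23, "yaw": 0, "jaw": 1},
  ],
)

```text
clock: 1.1
eef_pos: [44.1, -602.6, 430.0]
tool_rot: [3.141, -0.0, 0.385]
force: [0.5, -0.3, -0.9]
width: 85.5
gripper_force: 0.0
```

Run:
```python
from h import *
from scipy.optimize import least_squares
s=read_state();print(s['clock'],s['qpos'].round(3),s['eef_pos'].round(1),s['tool_rot'].round(3),s['force'].round(1))
# planar fit (q3,q5 ~ 0): r = L1 s2+L2 s24 ; z = H + L1 c2+L2 c24
D=[([.62924,1.51825],(243.79,-601.9,198.9)),(s['qpos'][[1,3]],s['eef_pos'])]
A=[];b=[]
for q,p in D:
    A+=[[np.sin(q[0]),np.sin(q[0]+q[1]),0],[np.cos(q[0]),np.cos(q[0]+q[1]),1]];b+=[np.hypot(p[0],p[1]),p[2]]
x,res,rk,sv=np.linalg.lstsq(np.array(A),np.array(b),rcond=None);print("L1,L2,sh-L3",x,res,sv)
```

```text
1.1 [ 1.41   0.41   0.07   1.26  -0.028  1.471  0.29 ] [  44.1 -602.6  430. ] [ 3.141 -0.     0.385] [ 0.5 -0.3 -0.9]
L1,L2,sh-L3 [556.68175324 383.89674711 -41.97030732] [0.04214117] [1.93677663 1.49322847 0.13843781]
```

Emit:
arm_command(
  deltas=[
    {"dx": 0, "dy": 0, "dz": 0.04, "yaw": 0, "jaw": 1},
    {"dx": 0, "dy": 0.02, "dz": 0.08, "yaw": 0, "jaw": 1},
    {"dx": 0, "dy": 0.05, "dz": 0.11, "yaw": 0, "jaw": 1},
    {"dx": 0, "dy": 0.085, "dz": 0.135, "yaw": 0, "jaw": 1},
    {"dx": 0, "dy": 0.12, "dz": 0.155, "yaw": 0, "jaw": 1},
    {"dx": 0, "dy": 0.16, "dz": 0.17, "yaw": 0, "jaw": 1},
    {"dx": 0, "dy": 0.2, "dz": 0.18, "yaw": 0, "jaw": 1},
    {"dx": 0, "dy": 0.24, "dz": 0.19, "yaw": 0, "jaw": 1},
    {"dx": 0, "dy": 0.28, "dz": 0.19, "yaw": 0, "jaw": 1},
    {"dx": 0, "dy": 0.31, "dz": 0.19, "yaw": 0, "jaw": 1},
    {"dx": 0, "dy": 0.31, "dz": 0.19, "yaw": 0, "jaw": 1},
  ],
)

```text
clock: 2.2
eef_pos: [44.2, -289.1, 619.8]
tool_rot: [3.141, -0.0, 0.387]
force: [-0.5, -0.1, 0.2]
width: 85.4
gripper_force: 0.0
```

```bash
python3 -c "
from h import *
s=read_state();print(s['qpos'].round(3),s['eef_pos'].round(1),s['tool_rot'].round(3))
for t in range(-75,40,8): print(t,(290*np.cos(np.radians(t))-44).round(),(290*np.sin(np.radians(t))+292).round())"
```

```text
[ 1.309e+00 -1.340e-01  1.100e-02  1.410e+00  1.000e-03  1.865e+00
  1.370e-01] [  44.2 -289.1  619.8] [ 3.141 -0.     0.387]
-75 31.0 12.0
-67 69.0 25.0
-59 105.0 43.0
-51 139.0 67.0
-43 168.0 94.0
-35 194.0 126.0
-27 214.0 160.0
-19 230.0 198.0
-11 241.0 237.0
-3 246.0 277.0
5 245.0 317.0
13 239.0 357.0
21 227.0 396.0
29 210.0 433.0
37 188.0 467.0
```

Emit:
arm_command(
  deltas=[
    {"dx": 0.03, "dy": 0.01, "dz": 0, "yaw": 0, "jaw": 1},
    {"dx": 0.068, "dy": 0.023, "dz": 0, "yaw": -2, "jaw": 1},
    {"dx": 0.105, "dy": 0.042, "dz": 0, "yaw": -4, "jaw": 1},
    {"dx": 0.138, "dy": 0.066, "dz": 0, "yaw": -6, "jaw": 1},
    {"dx": 0.167, "dy": 0.093, "dz": 0, "yaw": -8, "jaw": 1},
    {"dx": 0.193, "dy": 0.125, "dz": 0, "yaw": -10, "jaw": 1},
    {"dx": 0.213, "dy": 0.159, "dz": 0, "yaw": -12, "jaw": 1},
    {"dx": 0.229, "dy": 0.197, "dz": 0, "yaw": -14, "jaw": 1},
    {"dx": 0.24, "dy": 0.236, "dz": 0, "yaw": -16, "jaw": 1},
    {"dx": 0.245, "dy": 0.276, "dz": 0, "yaw": -18, "jaw": 1},
    {"dx": 0.244, "dy": 0.316, "dz": 0, "yaw": -20, "jaw": 1},
    {"dx": 0.238, "dy": 0.356, "dz": 0, "yaw": -21.5, "jaw": 1},
    {"dx": 0.226, "dy": 0.395, "dz": 0, "yaw": -21.5, "jaw": 1},
    {"dx": 0.21, "dy": 0.432, "dz": 0, "yaw": -21.5, "jaw": 1},
    {"dx": 0.21, "dy": 0.45, "dz": 0, "yaw": -21.5, "jaw": 1},
    {"dx": 0.21, "dy": 0.45, "dz": 0, "yaw": -21.5, "jaw": 1},
  ],
)

```text
clock: 3.8
eef_pos: [253.5, 159.8, 619.0]
tool_rot: [3.141, 0.0, 0.015]
force: [0.2, -0.2, 0.1]
width: 85.2
gripper_force: 0.0
```

Emit:
arm_command(
  deltas=[
    {"dx": 0.018, "dy": 0.014, "dz": -0.03, "yaw": -0.5, "jaw": 1},
    {"dx": 0.036, "dy": 0.028, "dz": -0.065, "yaw": -0.5, "jaw": 1},
    {"dx": 0.055, "dy": 0.042, "dz": -0.1, "yaw": -0.5, "jaw": 1},
    {"dx": 0.073, "dy": 0.056, "dz": -0.14, "yaw": -0.5, "jaw": 1},
    {"dx": 0.092, "dy": 0.07, "dz": -0.18, "yaw": -0.5, "jaw": 1},
    {"dx": 0.11, "dy": 0.084, "dz": -0.22, "yaw": -0.5, "jaw": 1},
    {"dx": 0.13, "dy": 0.098, "dz": -0.26, "yaw": -0.5, "jaw": 1},
    {"dx": 0.15, "dy": 0.112, "dz": -0.3, "yaw": -0.5, "jaw": 1},
    {"dx": 0.165, "dy": 0.125, "dz": -0.34, "yaw": -0.5, "jaw": 1},
    {"dx": 0.178, "dy": 0.135, "dz": -0.38, "yaw": -0.5, "jaw": 1},
    {"dx": 0.183, "dy": 0.138, "dz": -0.42, "yaw": -0.5, "jaw": 1},
    {"dx": 0.183, "dy": 0.138, "dz": -0.46, "yaw": -0.5, "jaw": 1},
    {"dx": 0.183, "dy": 0.138, "dz": -0.49, "yaw": -0.5, "jaw": 1},
    {"dx": 0.183, "dy": 0.138, "dz": -0.49, "yaw": -0.5, "jaw": 1},
  ],
)

```text
clock: 5.2
eef_pos: [254.2, 170.6, 332.7]
tool_rot: [-3.119, -0.03, -0.001]
force: [0.2, 1.0, 0.7]
width: 85.2
gripper_force: 0.0
```

```bash
python3 -c "
from h import *
a,_=shot('side','side1');s=read_state();print(s['eef_pos'],s['tool_rot'])
cv2.imwrite('pics/s1.png',cv2.resize(a[130:310,290:470],None,fx=3,fy=3)[:,:,::-1])"
```

```text
[252.62473492 170.00433745 331.56759228] [-3.11948823e+00 -2.66054165e-02 -1.25523409e-03]
```

View pics/s1.png

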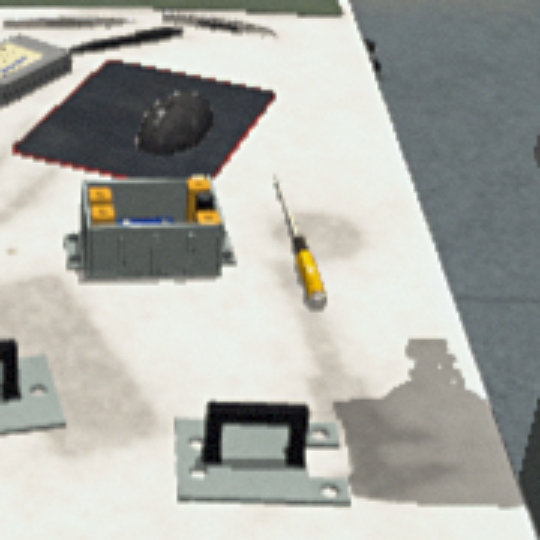

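The picture shows the scene undisturbed; the arm itself has stalled short of the cover (probably a joint limit at small radius).

```bash
python3 -c "
from h import *
s=read_state();print(s['qpos'].round(3),s['qd'].round(3),s['eef_pos'],s['force'],s['clock'])"
```

```text
[ 1.046 -0.371 -1.245  2.126 -0.407  1.141 -1.583] [ 0.006 -0.004 -0.002 -0.048  0.006  0.054 -0.018] [252.62473492 170.00433745 331.56759228] [-2.47485143 -1.49386916 -1.48578159] 5.25
```

Emit:
arm_command(
  deltas=[
    {"dx": 0.01, "dy": 0.01, "dz": 0.04, "yaw": 0, "jaw": 1},
    {"dx": 0.03, "dy": 0.02, "dz": 0.08, "yaw": 0, "jaw": 1},
    {"dx": 0.05, "dy": 0.03, "dz": 0.12, "yaw": 0, "jaw": 1},
    {"dx": 0.07, "dy": 0.05, "dz": 0.15, "yaw": 0, "jaw": 1},
    {"dx": 0.07, "dy": 0.05, "dz": 0.15, "yaw": 0, "jaw": 1},
  ],
)

```text
clock: 5.75
eef_pos: [310.0, 209.6, 491.2]
tool_rot: [-3.106, -0.056, -0.0]
force: [0.6, -0.4, -0.6]
width: 85.0
gripper_force: 0.0
```

```bash
python3 -c "
from h import *
s=read_state();print(s['qpos'].round(3),s['qd'].round(3),s['eef_pos'],s['tool_rot'],s['clock'])"
```

```text
[ 1.151 -0.372 -1.244  1.67  -0.383  1.536 -1.65 ] [-0.014 -0.002 -0.01   0.136  0.018 -0.041  0.011] [309.95040102 209.55823453 491.17757499] [-3.10555929e+00 -5.58535169e-02 -2.68832890e-04] 5.75
```

```bash
cat > fk.py <<'E'
import numpy as np, itertools
from scipy.spatial.transform import Rotation as Ro
from scipy.optimize import least_squares
Q=np.array([[1.1202226,.62923748,.03842956,1.51824714,-.02701185,.99631612,-.02003685],[1.41,.41,.07,1.26,-.028,1.471,.29],[1.309,-.134,.011,1.41,.001,1.865,.137],[1.046,-.371,-1.245,2.126,-.407,1.141,-1.583],[1.151,-.372,-1.244,1.67,-.383,1.536,-1.65]])
P=np.array([[243.79,-601.9,198.9],[44.1,-602.6,430],[44.2,-289.1,619.8],[252.62,170,331.57],[309.95,209.56,491.18]])
E=np.array([[-3.1399,0,.38474],[3.141,0,.385],[3.141,0,.387],[-3.1195,-.0266,-.0013],[-3.1056,-.0559,-.0003]])
def fk(q,x,s,full=False):
    sh,L1,L2,L3,a,b,o1,o7=x
    R=Ro.from_euler('z',s[0]*q[0]+o1);p=np.array([0,0,sh]);R=R*Ro.from_euler('y',q[1])
    p=p+R.apply([a,0,L1]);e=p
    R=R*Ro.from_euler('zy',[0,0])*Ro.from_euler('z',s[1]*q[2])*Ro.from_euler('y',q[3]);p=p+R.apply([b,0,L2]);w=p
    R=R*Ro.from_euler('z',s[2]*q[4])*Ro.from_euler('y',q[5]);p=p+R.apply([0,0,L3]);R=R*Ro.from_euler('z',s[3]*q[6]+o7)
    return (p,R,e,w) if full else (p,R)
def res(x,s):
    r=[]
    for q,p,e in zip(Q,P,E):
        pp,R=fk(q,x,s);r+=list(pp-p)+list(300*(R.inv()*Ro.from_euler('xyz',e)).as_rotvec())
    return np.array(r)
if __name__=="__main__":
    o=[]
    for s in itertools.product((1,-1),repeat=4):
        for o1 in(0,np.pi/2,np.pi,-np.pi/2):
            for o7 in (0,np.pi/2,np.pi,-np.pi/2):
                f=least_squares(res,[300,500,400,340,0,0,o1,o7],args=(s,),max_nfev=60,loss='soft_l1');o.append((f.cost,s,f.x))
    o.sort(key=lambda t:t[0])
    for c,s,x in o[:4]: print(round(c,2),s,x.round(3))
    print(res(o[0][2],o[0][1]).reshape(5,6).round(1))
E
python3 fk.py
```

```text
26.62 (-1, -1, -1, -1) [ 9.62230e+01  5.70197e+02  3.76560e+02  1.41293e+02  4.47700e+00
  9.85900e+00 -4.50000e-02  1.52600e+00]
26.62 (-1, -1, -1, -1) [ 9.62230e+01  5.70197e+02  3.76560e+02  1.41293e+02  4.47700e+00
  9.85900e+00 -4.50000e-02  1.96304e+02]
26.62 (-1, -1, -1, -1) [ 9.62230e+01  5.70197e+02  3.76560e+02  1.41293e+02  4.47700e+00
  9.85900e+00 -4.50000e-02  5.85862e+02]
26.62 (-1, -1, -1, -1) [ 96.223 570.197 376.56  141.293   4.477   9.859  -6.328  -4.757]
[[-0.8 -0.1  1.   0.  -0.   0.1]
 [ 0.8 -0.8 -0.7  0.3  0.2 -0.2]
 [14.6  3.6  0.8  0.  -0.1  0.3]
 [ 0.2  0.6  0.2  0.2 -0.1 -0.1]
 [ 0.3 -6.1 -3.4  0.8 -0.5 -0. ]]
```

```bash
python3 - <<'E'
s=open('fk.py').read()
s=s.replace("sh,L1,L2,L3,a,b,o1,o7=x","sh,L1,L2,L3,a,b,o1,o7,c1,c2,c3,d=x").replace("p=np.array([0,0,sh]);R=R*","p=R.apply([0,c1,sh]);R=R*").replace("[a,0,L1]","[a,c2,L1]").replace("[b,0,L2]","[b,c3,L2]").replace("[0,0,L3]","[d,0,L3]")
s=s.replace("return np.array(r)","return np.array(r+list(.02*np.array(x)[[4,5,8,9,10,11]])+[.01*(x[3]-300)])")
s=s[:s.index("if __name__")]+'''S=(-1,-1,-1,-1)
def model():
    return least_squares(res,[100,560,380,300,0,0,0,1.5,0,0,0,0],args=(S,)).x
if __name__=="__main__":
    x=model();print(x.round(3));print(res(x,S)[:30].reshape(5,6).round(1))
'''
open('fk.py','w').write(s)
E
python3 fk.py
```

```text
[ 3.25288e+02  5.60239e+02  3.82450e+02  3.71266e+02 -5.68000e-01
  6.46000e-01  1.00000e-03  1.57100e+00 -5.30500e+00 -5.30500e+00
 -1.76540e+01  7.20000e-02]
[[ 0.3  0.1 -0.1  0.  -0.   0.1]
 [-0.3 -0.1  0.4  0.3  0.1 -0.2]
 [ 0.1  0.  -0.2  0.  -0.1  0.3]
 [-0.1  0.1 -0.1 -0.2  0.2 -0.1]
 [ 0.  -0.2 -0.  -0.  -0.  -0. ]]
```

```bash
cat > sim.py <<'E'
from fk import *
x=model()
lo=np.array([-3.06,-.37,-1.25,.18,-1.1,.23,-2.94]);hi=np.array([3.06,2.12,1.32,2.47,4.24,1.98,2.94])
def jac(q):
    p,R=fk(q,x,S);J=np.zeros((6,7))
    for i in range(7):
        dq=q.copy();dq[i]+=1e-5;p2,R2=fk(dq,x,S);J[:3,i]=(p2-p)/1e-5/1000;J[3:,i]=(R2*R.inv()).as_rotvec()/1e-5
    return p,R,J
def run(q,path,yaw0=None,lam=.02,n=6):
    """path rows: x,y,z (mm), yaw deg"""
    q=np.array(q,float);p,R=fk(q,x,S);cur=np.r_[p,np.degrees(R.as_euler('xyz')[2])];out=[]
    for row in path:
        row=np.array(row,float)
        for t in np.linspace(0,1,n+1)[1:]:
            g=cur+(row-cur)*t;Rg=Ro.from_euler('xyz',[np.pi,0,np.radians(g[3])])
            for _ in range(3):
                p,R,J=jac(q);e=np.r_[(g[:3]-p)/1000,(Rg*R.inv()).as_rotvec()]
                q=np.clip(q+J.T@np.linalg.solve(J@J.T+lam**2*np.eye(6)*.05,e),lo,hi)
        cur=row;p,R,e,w=fk(q,x,S,True);out.append((q.copy(),p,e,w,R.as_euler('xyz')))
    return out
def show(o,every=1):
    for q,p,e,w,r in o[::every]: print("q",q.round(2),"p",p.round(),"elb",e.round(),"wr",w.round(),"tilt",round(float(np.hypot((abs(r[0])-np.pi),r[1])),3))
E
python3 - <<'E'
from sim import *
pts=[(290*np.cos(t),290*np.sin(t),620,22.1-21.5*i/13) for i,t in enumerate(np.radians(np.linspace(-81,32,14)))]
o=run(Q[2],pts);print("swing replay");show(o,3);show(o[-1:])
for r,z in((440,650),(400,650)):
    print("alt",r,z)
    o=run(Q[1],[(44,-560,500,22),(44,-520,560,22),(44,-r,z,22)]+[(r*np.cos(t),r*np.sin(t),z,22-1.6*i) for i,t in enumerate(np.radians(np.linspace(-84,34,14)))]+[(400,270,600,.4),(436.5,297,500,.4),(436.5,297,350,.4),(436.5,297,200,.4),(436.5,297,20,.4)])
    show(o,2)
E
```

```text
swing replay
q [ 1.31 -0.14  0.01  1.41  0.    1.87  0.13] p [  45. -286.  620.] elb [-30.  72. 880.] wr [  45. -286.  991.] tilt 0.0
q [ 1.2  -0.13 -0.26  1.41 -0.04  1.87 -0.34] p [ 167. -237.  620.] elb [-38.  67. 880.] wr [ 167. -237.  991.] tilt 0.0
q [ 1.1  -0.15 -0.52  1.4  -0.08  1.87 -0.8 ] p [ 254. -140.  620.] elb [-47.  69. 879.] wr [ 254. -140.  991.] tilt 0.0
q [ 1.04 -0.19 -0.78  1.4  -0.14  1.87 -1.22] p [290. -14. 620.] elb [-62.  85. 876.] wr [290. -14. 991.] tilt 0.0
q [ 1.05 -0.3  -0.96  1.4  -0.26  1.91 -1.51] p [266. 115. 620.] elb [-92. 140. 860.] wr [266. 115. 991.] tilt 0.0
q [ 1.05 -0.36 -0.97  1.4  -0.32  1.94 -1.57] p [246. 154. 620.] elb [-109.  167.  849.] wr [246. 154. 991.] tilt 0.0
alt 440 650
q [ 1.4   0.33  0.07  1.2  -0.02  1.61  0.28] p [  44. -560.  500.] elb [  21. -178.  856.] wr [  44. -560.  871.] tilt 0.0
q [ 1.36  0.16  0.07  1.03 -0.01  1.95  0.23] p [  44. -440.  650.] elb [  8. -87. 879.] wr [  44. -440. 1021.] tilt 0.0
q [ 1.24  0.15  0.01  1.04 -0.    1.95  0.03] p [ 114. -425.  650.] elb [ 18. -83. 879.] wr [ 114. -425. 1021.] tilt 0.
[... 1573 characters left out ...]
0.63  0.09 -0.41  1.12  0.04  1.94 -1.14] p [ 375. -140.  650.] elb [ 33. -37. 883.] wr [ 375. -140. 1021.] tilt 0.0
q [ 0.42  0.09 -0.53  1.12  0.05  1.94 -1.53] p [400. -16. 650.] elb [ 43. -31. 883.] wr [ 400.  -16. 1021.] tilt 0.0
q [ 0.2   0.1  -0.65  1.11  0.07  1.95 -1.92] p [385. 109. 650.] elb [ 53. -22. 883.] wr [ 385.  109. 1021.] tilt 0.0
q [-0.03  0.11 -0.77  1.11  0.08  1.95 -2.31] p [332. 224. 650.] elb [ 61.  -9. 882.] wr [ 332.  224. 1021.] tilt 0.0
q [-0.14  0.33 -0.77  1.28  0.23  1.62 -2.44] p [436. 297. 500.] elb [178.  15. 856.] wr [437. 297. 871.] tilt 0.0
q [-0.19  0.53 -0.69  1.84  0.41  0.92 -2.63] p [436. 297. 200.] elb [278.  43. 810.] wr [437. 297. 571.] tilt 0.0
```

Run:
```python
from sim import *
arc=lambda r,z,a,b,n,y0,y1:[(r*np.cos(t),r*np.sin(t),z,y) for t,y in zip(np.radians(np.linspace(a,b,n)),np.linspace(y0,y1,n))]
down=[(436.5,297,500,.4),(436.5,297,350,.4),(436.5,297,200,.4),(436.5,297,20,.4)]
print("b direct");show(run(Q[4],[(340,230,560,0),(365,246,650,0)]+down))
print("c left high then right");o=run(Q[4],[(290,200,600,0)]+arc(330,640,30,-10,6,0,0)+arc(440,645,-10,34,6,0,0)+down);show(o)
print("d");o=run(Q[4],[(290,200,600,0)]+arc(310,640,30,-30,6,0,0)+[(390,-200,650,0)]+arc(440,650,-20,34,6,0,0)+down);show(o)
```

```text
b direct
q [ 1.49 -0.37 -1.25  1.39 -0.46  1.82 -1.57] p [349. 160. 590.] elb [-27. 202. 847.] wr [332. 128. 959.] tilt 0.1
q [ 1.75 -0.37 -1.25  1.05 -0.56  1.98 -1.54] p [400. 130. 707.] elb [ 25. 202. 847.] wr [ 322.  103. 1069.] tilt 0.224
q [ 1.76 -0.37 -1.25  1.42 -0.63  1.73 -1.48] p [426. 106. 595.] elb [ 28. 201. 847.] wr [355.  32. 951.] tilt 0.281
q [ 1.7  -0.37 -1.25  1.8  -0.6   1.31 -1.51] p [436.  50. 458.] elb [ 16. 203. 847.] wr [340.   2. 814.] tilt 0.294
q [ 2.2  -0.34 -1.25  2.03 -0.7   0.68 -1.75] p [ 425. -308.  432.] elb [102. 160. 853.] wr [ 258. -169.  733.] tilt 0.636
q [-0.63  0.73 -0.03  2.    0.05  0.41 -2.26] p [436. 297.  20.] elb [309. 212. 742.] wr [437. 297. 391.] tilt 0.0
c left high then right
q [ 1.25 -0.36 -1.25  1.36 -0.36  1.88 -1.66] p [290. 200. 600.] elb [-73. 183. 850.] wr [290. 200. 971.] tilt 0.0
q [ 1.24 -0.31 -1.2   1.27 -0.31  1.97 -1.64] p [286. 165. 640.] elb [-65. 157. 859.] wr [ 286.  165. 1011.] tilt 0.0
q [ 1.29 -0.25 -1.23  1.27 -0.25  1.94 -1.6 ] p [306. 124. 640.] elb [-49. 129. 868.] wr [ 306.  124. 1011.] tilt 0.0
q [ 1.32 -
[... 3082 characters left out ...]

q [ 0.22  0.23 -1.02  1.02  0.22  1.98 -2.27] p [407. 175. 650.] elb [124. -39. 870.] wr [ 404.  173. 1021.] tilt 0.008
q [ 0.04  0.24 -1.04  1.02  0.22  1.98 -2.46] p [367. 249. 650.] elb [131. -16. 870.] wr [ 365.  246. 1021.] tilt 0.009
q [-0.01  0.38 -1.01  1.28  0.32  1.65 -2.53] p [436. 297. 500.] elb [206.  -8. 846.] wr [437. 297. 871.] tilt 0.0
q [ 0.    0.44 -0.99  1.61  0.38  1.3  -2.61] p [436. 297. 350.] elb [239. -11. 832.] wr [437. 297. 721.] tilt 0.0
q [-0.07  0.59 -0.89  1.84  0.54  0.98 -2.76] p [436. 297. 200.] elb [309.  12. 793.] wr [437. 297. 571.] tilt 0.0
q [-0.26  0.81 -0.6   1.99  0.8   0.6  -2.94] p [437. 297.  20.] elb [393.  95. 713.] wr [437. 297. 391.] tilt 0.0
```

Run:
```python
from sim import *
arc=lambda r,z,a,b,n,y0,y1:[(r*np.cos(t),r*np.sin(t),z,y) for t,y in zip(np.radians(np.linspace(a,b,n)),np.linspace(y0,y1,n))]
down=[(436.5,297,500,180.4),(436.5,297,350,180.4),(436.5,297,200,180.4),(436.5,297,20,180.4),(436.5,297,120,180.4),(470,180,120,183.4),(502.7,68,120,186.3),(502.7,68,75,186.3)]
for A,r2,z in((0,450,620),(0,500,600),(5,500,560)):
    print(A,r2,z);q=Q[4].copy();q[6]+=np.pi
    o=run(q,[(290,200,600,180)]+arc(330,620,30,A,5,180,180)+arc((330+r2)/2,z,A,A,1,180,180)+arc(r2,z,A,34,5,180,180)+down);show(o)
```

```text
0 450 620
q [ 1.25 -0.36 -1.25  1.36 -0.36  1.88  1.48] p [290. 200. 600.] elb [-73. 183. 850.] wr [290. 200. 971.] tilt 0.0
q [ 1.21 -0.32 -1.17  1.34 -0.31  1.92  1.51] p [286. 165. 620.] elb [-73. 162. 857.] wr [286. 165. 991.] tilt 0.0
q [ 1.25 -0.26 -1.2   1.34 -0.26  1.89  1.55] p [305. 126. 620.] elb [-57. 136. 866.] wr [305. 126. 991.] tilt 0.0
q [ 1.27 -0.21 -1.2   1.34 -0.21  1.88  1.59] p [319.  85. 620.] elb [-45. 109. 873.] wr [319.  85. 991.] tilt 0.0
q [ 1.28 -0.16 -1.18  1.34 -0.16  1.87  1.64] p [327.  43. 620.] elb [-36.  85. 878.] wr [327.  43. 991.] tilt 0.0
q [ 1.29 -0.13 -1.12  1.34 -0.12  1.86  1.71] p [330.  -0. 620.] elb [-30.  67. 881.] wr [330.  -0. 991.] tilt 0.0
q [ 0.99  0.12 -1.25  1.23  0.12  1.87  1.35] p [390.  -0. 620.] elb [ 29. -63. 881.] wr [390.  -0. 991.] tilt 0.0
q [ 0.74  0.28 -1.22  1.1   0.28  1.93  1.21] p [450.   0. 620.] elb [ 107. -113.  863.] wr [450.   0. 991.] tilt 0.0
q [ 0.6   0.28 -1.22  1.1   0.28  1.93  1.06] p [445.  67. 620.] elb [123. -96. 864.] wr [445.  67. 991.] tilt 0.0
q [ 0.45  0.28 -1.22  1.1   0.28  1.93  0.91] p [430
[... 5159 characters left out ...]
 0.0
q [-0.01  0.63 -1.01  1.84  0.62  1.03  0.3 ] p [436. 297. 200.] elb [330.  -7. 778.] wr [437. 297. 571.] tilt 0.0
q [-0.17  0.86 -0.77  1.98  0.94  0.71  0.04] p [437. 297.  20.] elb [419.  61. 692.] wr [437. 297. 391.] tilt 0.0
q [-0.08  0.73 -0.91  1.92  0.75  0.88  0.19] p [436. 297. 120.] elb [371.  18. 745.] wr [437. 297. 491.] tilt 0.0
q [ 0.18  0.71 -0.95  1.99  0.77  0.86  0.43] p [470. 180. 120.] elb [356. -77. 751.] wr [470. 180. 491.] tilt 0.0
q [ 0.43  0.73 -0.98  1.98  0.79  0.88  0.7 ] p [503.  68. 120.] elb [ 334. -164.  745.] wr [503.  68. 491.] tilt 0.0
q [ 0.38  0.78 -0.91  2.01  0.88  0.8   0.63] p [503.  68.  75.] elb [ 363. -157.  722.] wr [503.  68. 446.] tilt 0.0
```

```bash
cat > loop.py <<'E'
from sim import *
import itertools
from multiprocessing import Pool
q0=np.array([.05,.42,-1.16,1.28,.38,1.68,.55])
C=lambda a,r,z:(r*np.cos(np.radians(a)),r*np.sin(np.radians(a)),z,180.4)
def path(nodes):
    out=[];c=nodes[0]
    for nd in nodes[1:]:
        for t in np.linspace(0,1,6)[1:]: out.append(C(*(np.array(c)+(np.array(nd)-c)*t)))
        c=nd
    return out
N=[(a,r,z) for a in(10,34,70,100) for r,z in((450,600),(450,300),(650,300),(650,450))]
h=(34,528,500)
def f(l):
    o=run(q0,path([h,*l,h]),n=2);return o[-1][0],max(t[4][1]**2+(abs(t[4][0])-np.pi)**2 for t in o)**.5,l
if __name__=="__main__":
    L=list(itertools.permutations(N,2))
    with Pool() as p: R=p.map(f,L)
    R=[r for r in R if r[1]<.05];R.sort(key=lambda r:-r[0][2])
    for r in R[:8]+R[-2:]: print(r[0].round(2),round(r[1],3),r[2])
E
time timeout 500 python3 loop.py
```

```text
[-0.47  0.27 -0.26  1.29  0.07  1.59  0.86] 0.0 ((100, 650, 300), (100, 450, 600))
[-0.46  0.27 -0.27  1.29  0.07  1.59  0.86] 0.0 ((100, 650, 450), (100, 450, 600))
[-0.42  0.27 -0.33  1.29  0.09  1.59  0.84] 0.0 ((70, 650, 300), (100, 450, 600))
[-0.42  0.27 -0.33  1.29  0.09  1.59  0.84] 0.0 ((70, 650, 450), (100, 450, 600))
[-0.42  0.27 -0.33  1.29  0.09  1.59  0.84] 0.0 ((100, 650, 300), (100, 450, 300))
[-0.42  0.27 -0.33  1.29  0.09  1.59  0.84] 0.0 ((100, 650, 300), (70, 450, 600))
[-0.42  0.27 -0.33  1.29  0.09  1.59  0.84] 0.0 ((100, 650, 450), (100, 450, 300))
[-0.41  0.27 -0.33  1.29  0.09  1.59  0.84] 0.0 ((100, 650, 450), (70, 450, 600))
[-0.17  0.32 -0.72  1.28  0.21  1.62  0.73] 0.0 ((10, 450, 300), (100, 450, 600))
[-0.17  0.32 -0.72  1.28  0.21  1.62  0.72] 0.0 ((10, 450, 600), (100, 450, 300))
real	0m7.939s
user	0m27.307s
sys	0m0.087s
```

Emit:
arm_command(
  deltas=[
    {"dx": 0, "dy": 0, "dz": 0.02, "yaw": 8, "jaw": 1},
    {"dx": 0, "dy": 0, "dz": 0.04, "yaw": 16, "jaw": 1},
    {"dx": -0.01, "dy": 0, "dz": 0.06, "yaw": 24, "jaw": 1},
    {"dx": -0.01, "dy": -0.01, "dz": 0.08, "yaw": 32, "jaw": 1},
    {"dx": -0.02, "dy": -0.01, "dz": 0.1, "yaw": 40, "jaw": 1},
    {"dx": -0.02, "dy": -0.01, "dz": 0.11, "yaw": 48, "jaw": 1},
    {"dx": -0.02, "dy": -0.01, "dz": 0.11, "yaw": 56, "jaw": 1},
    {"dx": -0.02, "dy": -0.01, "dz": 0.11, "yaw": 64, "jaw": 1},
    {"dx": -0.02, "dy": -0.01, "dz": 0.11, "yaw": 72, "jaw": 1},
    {"dx": -0.02, "dy": -0.01, "dz": 0.11, "yaw": 80, "jaw": 1},
  ],
)

```text
clock: 6.75
eef_pos: [287.3, 198.3, 596.6]
tool_rot: [-3.105, -0.049, 1.401]
force: [-0.2, 0.4, 0.5]
width: 85.1
gripper_force: 0.0
```

```bash
python3 -c "
from h import *
s=read_state();print(s['qpos'].round(3),s['eef_pos'],s['tool_rot'],s['clock'])"
```

```text
[ 0.739 -0.081 -1.197  1.382 -0.14   1.788 -0.656] [287.34519481 198.31623814 596.63497149] [-3.10504467 -0.0492413   1.40108321] 6.75
```

```bash
python3 - <<'E'
s=open('sim.py').read()
s=s.replace("out=[]\n","R0=R;y0=cur[3];out=[]\n").replace("Rg=Ro.from_euler('xyz',[np.pi,0,np.radians(g[3])])","Rg=Ro.from_euler('z',np.radians(g[3]-y0))*R0")
open('sim.py','w').write(s)
E
cat > try.py <<'E'
from loop import *
q=np.array([.739,-.081,-1.197,1.382,-.14,1.788,-.656])
def go(q,nodes,ya):
    a0=(34.6,349,597);P=[]
    ys=np.linspace(80.3,180.4,6)
    p=path([a0,*nodes]);k=len(p)
    return run(q,[(*r[:3],80.3+min(100.1,100.1*(i+1)/ya)) for i,r in enumerate(p)],n=3)
for nodes in ([(34,450,590),(34,528,500),(34,528,200),(34,528,20)],[(70,350,597),(70,450,590),(34,450,590),(34,528,400),(34,528,20)],[(70,450,590),(70,650,450),(70,450,600),(34,528,400),(34,528,20)],[(34,450,590),(70,650,450),(70,450,600),(34,528,400),(34,528,20)]):
    print(nodes);show(go(q,nodes,12)[4::5])
E
python3 try.py
```

```text
[(34, 450, 590), (34, 528, 500), (34, 528, 200), (34, 528, 20)]
q [ 0.21  0.31 -1.25  1.17  0.24  1.87 -0.4 ] p [373. 251. 590.] elb [164. -45. 859.] wr [395. 243. 960.] tilt 0.061
q [ 0.05  0.5  -1.25  1.22  0.44  1.78  0.2 ] p [438. 295. 500.] elb [267. -23. 818.] wr [460. 303. 870.] tilt 0.062
q [ 0.03  0.72 -1.13  1.78  0.68  1.17  0.24] p [438. 295. 200.] elb [370. -20. 746.] wr [456. 309. 571.] tilt 0.061
q [-0.09  0.94 -0.92  1.92  0.97  0.89  0.03] p [438. 295.  20.] elb [453.  31. 654.] wr [456. 309. 391.] tilt 0.061
[(70, 350, 597), (70, 450, 590), (34, 450, 590), (34, 528, 400), (34, 528, 20)]
q [ 0.22 -0.09 -1.25  1.38 -0.15  1.8  -0.53] p [129. 324. 598.] elb [-53.   1. 883.] wr [150. 315. 969.] tilt 0.062
q [-0.43  0.31 -1.25  1.17  0.25  1.88 -0.31] p [154. 423. 590.] elb [161.  62. 858.] wr [176. 431. 960.] tilt 0.061
q [ 0.14  0.33 -1.25  1.15  0.31  1.92  0.57] p [373. 252. 590.] elb [178. -35. 855.] wr [391. 265. 961.] tilt 0.061
q [ 0.06  0.52 -1.18  1.46  0.45  1.54  0.47] p [438. 295. 400.] elb [275. -26. 813.] wr [456. 309. 771.] tilt 0.061
q [-0.13  0.91 -0.85
[... 726 characters left out ...]
62.] wr [456. 309. 391.] tilt 0.061
[(34, 450, 590), (70, 650, 450), (70, 450, 600), (34, 528, 400), (34, 528, 20)]
q [ 0.21  0.31 -1.25  1.17  0.24  1.87 -0.4 ] p [373. 251. 590.] elb [164. -45. 859.] wr [395. 243. 960.] tilt 0.061
q [-0.76  0.71 -1.2   0.99  0.61  1.8  -0.41] p [222. 611. 450.] elb [273. 244. 750.] wr [244. 619. 821.] tilt 0.061
q [-0.47  0.33 -1.25  1.13  0.27  1.93 -0.03] p [155. 423. 600.] elb [165.  71. 856.] wr [173. 437. 970.] tilt 0.061
q [ 0.07  0.53 -1.22  1.46  0.47  1.55  0.44] p [438. 295. 400.] elb [282. -30. 808.] wr [456. 309. 771.] tilt 0.061
q [-0.11  0.93 -0.89  1.92  0.94  0.86  0.05] p [438. 295.  20.] elb [446.  39. 662.] wr [456. 309. 391.] tilt 0.061
```

Emit:
arm_command(
  deltas=[
    {"dx": 0.01, "dy": 0.007, "dz": 0, "yaw": 8, "jaw": 1},
    {"dx": 0.02, "dy": 0.014, "dz": 0, "yaw": 16, "jaw": 1},
    {"dx": 0.03, "dy": 0.021, "dz": 0, "yaw": 24, "jaw": 1},
    {"dx": 0.04, "dy": 0.028, "dz": 0, "yaw": 32, "jaw": 1},
    {"dx": 0.05, "dy": 0.035, "dz": 0, "yaw": 40, "jaw": 1},
    {"dx": 0.06, "dy": 0.042, "dz": 0, "yaw": 48, "jaw": 1},
    {"dx": 0.07, "dy": 0.049, "dz": 0, "yaw": 56, "jaw": 1},
    {"dx": 0.08, "dy": 0.056, "dz": -0.01, "yaw": 64, "jaw": 1},
    {"dx": 0.09, "dy": 0.063, "dz": -0.02, "yaw": 72, "jaw": 1},
    {"dx": 0.1, "dy": 0.07, "dz": -0.03, "yaw": 80, "jaw": 1},
  ],
)

```text
clock: 7.75
eef_pos: [388.2, 269.2, 565.3]
tool_rot: [-3.105, -0.051, 2.798]
force: [0.5, 0.2, -0.0]
width: 85.5
gripper_force: 0.0
```

```bash
python3 -c "
from h import *
s=read_state();print(s['qpos'].round(3),s['eef_pos'],s['tool_rot'],s['clock'])"
```

```text
[ 0.097  0.372 -1.225  1.173  0.316  1.867  0.204] [388.18708668 269.21816536 565.3311822 ] [-3.10513103 -0.05142388  2.79815429] 7.75
```

Emit:
arm_command(
  deltas=[
    {"dx": 0.01, "dy": 0.006, "dz": -0.03, "yaw": 5, "jaw": 1},
    {"dx": 0.02, "dy": 0.012, "dz": -0.06, "yaw": 10, "jaw": 1},
    {"dx": 0.03, "dy": 0.018, "dz": -0.09, "yaw": 15, "jaw": 1},
    {"dx": 0.04, "dy": 0.024, "dz": -0.12, "yaw": 20, "jaw": 1},
    {"dx": 0.048, "dy": 0.028, "dz": -0.15, "yaw": 20, "jaw": 1},
    {"dx": 0.048, "dy": 0.028, "dz": -0.18, "yaw": 20, "jaw": 1},
    {"dx": 0.048, "dy": 0.028, "dz": -0.215, "yaw": 20, "jaw": 1},
    {"dx": 0.048, "dy": 0.028, "dz": -0.215, "yaw": 20, "jaw": 1},
    {"dx": 0.048, "dy": 0.028, "dz": -0.215, "yaw": 20, "jaw": 1},
    {"dx": 0.048, "dy": 0.028, "dz": -0.215, "yaw": 20, "jaw": 1},
  ],
)

```text
clock: 8.75
eef_pos: [435.4, 298.4, 354.0]
tool_rot: [-3.11, -0.048, -3.141]
force: [-0.5, 0.7, 0.8]
width: 85.3
gripper_force: 0.0
```

Run:
```python
from sim import *
from h import read_state
s=read_state();q=s['qpos'];print(q.round(3),s['eef_pos'],s['tool_rot'],s['clock'])
show(run([.097,.372,-1.225,1.173,.316,1.867,.204],[(415,285,460,180.4),(436.5,297,350,180.4)]))
# next legs from the real q
show(run(q,[(436.5,297,200,180.4),(436.5,297,20,180.4),(436.5,297,80,180.4),(470,180,100,183.4),(502.7,68,120,186.3),(502.7,68,75,186.3)]))
```

```text
[ 0.06   0.559 -1.191  1.547  0.491  1.442  0.404] [435.3853759  298.37498985 354.02367121] [-3.10976691 -0.04844774 -3.14147841] 8.75
q [ 0.1   0.46 -1.25  1.38  0.41  1.66  0.47] p [416. 284. 460.] elb [248. -36. 827.] wr [435. 298. 830.] tilt 0.064
q [ 0.06  0.57 -1.2   1.55  0.5   1.44  0.41] p [436. 297. 350.] elb [299. -30. 798.] wr [456. 311. 721.] tilt 0.063
q [-0.35  0.5  -0.4   1.78  0.25  0.92  0.69] p [461. 292. 206.] elb [255.  83. 817.] wr [463. 299. 578.] tilt 0.019
q [-0.45  0.77 -0.3   1.93  0.38  0.56  0.56] p [436. 297.  20.] elb [353. 161. 729.] wr [454. 309. 391.] tilt 0.058
q [-0.42  0.67 -0.35  1.9   0.33  0.68  0.6 ] p [436. 297.  80.] elb [323. 132. 764.] wr [454. 309. 451.] tilt 0.058
q [-0.17  0.62 -0.38  1.96  0.36  0.69  0.84] p [470. 180. 100.] elb [321.  46. 782.] wr [487. 193. 471.] tilt 0.058
q [ 0.07  0.59 -0.42  1.94  0.37  0.74  1.11] p [503.  68. 120.] elb [310. -32. 791.] wr [519.  82. 491.] tilt 0.058
q [ 0.04  0.66 -0.37  1.97  0.42  0.65  1.06] p [503.  68.  75.] elb [342. -24. 768.] wr [519.  82. 446.] tilt 0.058
```

```bash
cat > chk.py <<'E'
from sim import *
import itertools
from multiprocessing import Pool
A=np.array([990,310,610.]);B=np.array([310,-240,610.])
def sd(o):
    L=A+(B-A)*np.linspace(0,1,60)[:,None];m=1e9
    for q,p,e,w,r in o:
        s=np.array([0,0,x[0]])
        for a,b in((s,e),(e,w),(w,p)):
            X=a+(b-a)*np.linspace(0,1,40)[:,None];m=min(m,np.linalg.norm(X[:,None]-L[None],axis=2).min())
    return m
q0=np.array([.06,.559,-1.191,1.547,.491,1.442,.404]);h=np.array([435.4,298.4,354,-180.])
tail=[(436.5,297,200,-179.6),(436.5,297,20,-179.6),(436.5,297,80,-179.6),(470,180,100,-176.6),(502.7,68,120,-173.7),(502.7,68,75,-173.7)]
def path(nodes):
    out=[];c=np.array(nodes[0],float)
    for nd in nodes[1:]:
        for t in np.linspace(0,1,7)[1:]: out.append(c+(np.array(nd)-c)*t)
        c=np.array(nd,float)
    return out
def f(l):
    o=run(q0,path([h,*l,h]),n=2);return o[-1][0],max(abs(t[4][1]-o[0][4][1]) for t in o),sd(o),l
if __name__=="__main__":
    o=run(q0,tail);show(o);print([round(sd(o[i:i+1])) for i in range(6)])
    N=[(r*np.cos(np.radians(a)),r*np.sin(np.radians(a)),z,y) for a in(34,60,95) for r,z in((450,150),(450,560),(650,150),(650,400)) for y in(-290,-180,-60)]
    L=list(itertools.permutations(N,2))
    with Pool() as p: R=p.map(f,L)
    R=[r for r in R if r[1]<.02 and r[2]>120];R.sort(key=lambda r:-r[0][2])
    for r in R[:8]: print(r[0].round(2),round(r[1],3),round(r[2]),np.round(r[3]).tolist())
E
time timeout 550 python3 chk.py
```

```text
q [ 0.01  0.7  -1.09  1.78  0.65  1.14  0.27] p [436. 297. 200.] elb [360. -13. 754.] wr [455. 309. 571.] tilt 0.058
q [-0.12  0.92 -0.88  1.92  0.94  0.85  0.06] p [436. 297.  20.] elb [444.  41. 664.] wr [455. 309. 391.] tilt 0.058
q [-0.07  0.84 -0.95  1.89  0.83  0.94  0.13] p [436. 297.  80.] elb [417.  20. 699.] wr [455. 309. 451.] tilt 0.058
q [ 0.19  0.8  -1.    1.95  0.83  0.96  0.38] p [470. 180. 100.] elb [392. -85. 716.] wr [487. 193. 471.] tilt 0.058
q [ 0.43  0.78 -1.05  1.93  0.82  1.01  0.66] p [503.  68. 120.] elb [ 355. -175.  722.] wr [520.  82. 491.] tilt 0.058
q [ 0.4   0.84 -0.99  1.96  0.91  0.94  0.59] p [503.  68.  75.] elb [ 382. -171.  698.] wr [520.  82. 446.] tilt 0.058
[196, 145, 161, 115, 64, 43]
[-0.46  0.35 -0.28  1.56  0.09  1.3   0.82] 0.002 265 [[-57.0, 648.0, 400.0, -60.0], [-39.0, 448.0, 560.0, -290.0]]
[-0.45  0.35 -0.29  1.56  0.09  1.3   0.82] 0.003 270 [[-39.0, 448.0, 560.0, -60.0], [-39.0, 448.0, 560.0, -290.0]]
[-0.42  0.36 -0.33  1.56  0.11  1.3   0.8 ] 0.0 279 [[-57.0, 648.0, 150.0, -290.0], [-39.0, 448.0, 560.0, -290.0]]
[-0.38  0.36 -0.39  1.56  0.13  1.3   0.78] 0.004 238 [[325.0, 563.0, 400.0, -60.0], [-39.0, 448.0, 560.0, -290.0]]
[-0.37  0.37 -0.41  1.56  0.14  1.31  0.77] 0.003 252 [[-39.0, 448.0, 150.0, -60.0], [-39.0, 448.0, 560.0, -290.0]]
[-0.36  0.37 -0.43  1.56  0.14  1.31  0.77] 0.001 255 [[-57.0, 648.0, 150.0, -60.0], [-39.0, 448.0, 560.0, -290.0]]
[-0.36  0.37 -0.43  1.56  0.14  1.31  0.77] 0.003 270 [[-39.0, 448.0, 560.0, -60.0], [-57.0, 648.0, 400.0, -290.0]]
[-0.35  0.37 -0.43  1.56  0.15  1.31  0.76] 0.003 270 [[-39.0, 448.0, 560.0, -60.0], [-39.0, 448.0, 560.0, -180.0]]
real	0m41.831s
user	2m34.658s
sys	0m0.087s
```

```bash
cat > cand.py <<'E'
from chk import *
C=lambda a,r,z,y:(r*np.cos(np.radians(a)),r*np.sin(np.radians(a)),z,y)
for l in ([C(95,450,560,-180)],[C(95,450,560,-290)],[C(70,450,560,-290)],[C(65,480,500,-180),C(65,480,500,-290)],[C(34,460,560,-290)],[C(95,450,560,-60),C(95,450,560,-290)]):
    o=run(q0,path([h,*l,h]),n=8);qs=np.array([t[0] for t in o]);e=max(np.linalg.norm(t[1]-np.array(p[:3])) for t,p in zip(o,path([h,*l,h])))
    t=run(o[-1][0],tail);print(np.round(l).tolist(),"\n q",qs[-1].round(2),"err",round(e,1),"maxstep",abs(np.diff(qs,axis=0)).max().round(2),"q7",qs[:,6].min().round(2),qs[:,6].max().round(2),"q3min",qs[:,2].min().round(2),"lamp",[round(sd(t[i:i+1])) for i in range(6)],t[-1][0].round(2),t[-1][2].round())
E
python3 cand.py
```

```text
[[-39.0, 448.0, 560.0, -180.0]] 
 q [ 0.02  0.52 -1.09  1.55  0.44  1.41  0.46] err 0.5 maxstep 0.28 q7 -0.43 0.46 q3min -1.25 lamp [219, 172, 187, 137, 79, 62] [ 0.35  0.8  -0.9   1.96  0.85  0.88  0.65] [ 374. -148.  715.]
[[-39.0, 448.0, 560.0, -290.0]] 
 q [ 0.07  0.56 -1.2   1.55  0.49  1.44  0.4 ] err 0.0 maxstep 0.59 q7 -2.25 0.4 q3min -1.2 lamp [380, 398, 378, 306, 229, 248] [-0.87  1.24  1.32  2.03 -1.1   1.45 -2.94] [351. 396. 509.]
[[154.0, 423.0, 560.0, -290.0]] 
 q [ 0.06  0.55 -1.18  1.55  0.48  1.44  0.41] err 0.0 maxstep 0.44 q7 -1.76 0.41 q3min -1.18 lamp [380, 398, 378, 306, 229, 248] [-0.87  1.24  1.32  2.03 -1.1   1.45 -2.94] [351. 396. 509.]
[[203.0, 435.0, 500.0, -180.0], [203.0, 435.0, 500.0, -290.0]] 
 q [ 0.03  0.52 -1.11  1.55  0.44  1.42  0.45] err 0.0 maxstep 0.41 q7 -1.68 0.45 q3min -1.25 lamp [215, 168, 183, 134, 77, 59] [ 0.36  0.81 -0.92  1.96  0.86  0.89  0.64] [ 376. -152.  712.]
[[381.0, 257.0, 560.0, -290.0]] 
 q [ 0.06  0.55 -1.19  1.55  0.49  1.44  0.41] err 0.0 maxstep 0.29 q7 -1.12 0.41 q3min -1.19 lamp [197, 146, 162, 116, 65, 44] [ 0.39  0.84 -0.99  1.96  0.9   0.94  0.6 ] [ 381. -170.  699.]
[[-39.0, 448.0, 560.0, -60.0], [-39.0, 448.0, 560.0, -290.0]] 
 q [-0.43  0.36 -0.31  1.56  0.1   1.3   0.81] err 2.5 maxstep 0.68 q7 -2.13 1.59 q3min -1.25 lamp [330, 317, 319, 231, 140, 142] [-0.03  0.65 -0.27  1.97  0.33  0.62  1.16] [338.  -1. 772.]
```

```bash
cat > cand2.py <<'E'
from chk import *
C=lambda a,r,z,y:(r*np.cos(np.radians(a)),r*np.sin(np.radians(a)),z,y)
for l in ([C(95,450,560,-60),C(95,450,560,-180)],[C(95,450,560,-60)],[C(95,450,500,-60),C(95,450,500,-180)],[C(80,450,560,-60),C(80,450,560,-180)],[C(95,450,560,-40),C(95,450,560,-180)]):
    pp=path([h,*l,h]);o=run(q0,pp,n=10);qs=np.array([t[0] for t in o]);e=[round(float(np.linalg.norm(t[1]-np.array(p[:3])))) for t,p in zip(o,pp)]
    t=run(o[-1][0],tail);print(np.round(l).tolist(),"\n q",qs[-1].round(2),"err",e,"rp",np.ptp([t[4][1] for t in o]).round(3),"lamp",[round(sd(t[i:i+1])) for i in range(6)],t[-1][0].round(2))
    if l[0][3]==-60 and len(l)==2 and l[0][2]==560 and l[0][0]<0: show(o)
E
python3 cand2.py
```

```text
[[-39.0, 448.0, 560.0, -60.0], [-39.0, 448.0, 560.0, -180.0]] 
 q [-0.35  0.37 -0.44  1.56  0.15  1.31  0.76] err [2, 1, 1, 1, 1, 0, 0, 0, 0, 0, 0, 0, 0, 0, 0, 0, 0, 0] rp 0.001 lamp [323, 301, 305, 222, 135, 134] [ 0.03  0.66 -0.36  1.97  0.41  0.64  1.07]
q [ 0.02  0.46 -1.25  1.6   0.42  1.46  0.64] p [358. 322. 388.] elb [246. -15. 828.] wr [371. 340. 758.] tilt 0.06
q [-0.07  0.34 -1.25  1.61  0.32  1.49  0.91] p [278. 348. 422.] elb [188.   3. 853.] wr [285. 369. 793.] tilt 0.06
q [-0.2   0.26 -1.25  1.58  0.25  1.54  1.15] p [199. 373. 457.] elb [141.  18. 867.] wr [198. 395. 827.] tilt 0.059
q [-0.38  0.22 -1.25  1.52  0.23  1.61  1.34] p [120. 398. 491.] elb [117.  36. 872.] wr [111. 418. 862.] tilt 0.059
q [-0.62  0.24 -1.25  1.41  0.25  1.7   1.47] p [ 40. 423. 526.] elb [112.  67. 870.] wr [ 26. 439. 896.] tilt 0.059
q [-0.9   0.3  -1.25  1.27  0.32  1.82  1.59] p [-39. 448. 560.] elb [110. 122. 861.] wr [-58. 458. 931.] tilt 0.059
q [-0.95  0.28 -1.15  1.26  0.28  1.82  1.29] p [-39. 448. 560.] elb [ 99. 120. 864.] wr [-54. 464. 931.] tilt 0.058
q [-0.98  0.27 -1.07  1.2
[... 1542 characters left out ...]
4  0.37 -0.45  1.56  0.15  1.31  0.76] err [2, 2, 1, 1, 1, 1, 0, 0, 0, 0, 0, 0, 0, 0, 0, 0, 0, 0] rp 0.001 lamp [321, 299, 304, 221, 134, 133] [ 0.04  0.66 -0.37  1.97  0.42  0.65  1.06]
[[78.0, 443.0, 560.0, -60.0], [78.0, 443.0, 560.0, -180.0]] 
 q [-0.27  0.38 -0.55  1.56  0.19  1.32  0.72] err [2, 1, 1, 1, 1, 1, 0, 0, 0, 0, 0, 0, 0, 0, 0, 0, 0, 0] rp 0.001 lamp [308, 284, 290, 212, 129, 125] [ 0.09  0.67 -0.45  1.97  0.5   0.67  0.99]
[[-39.0, 448.0, 560.0, -40.0], [-39.0, 448.0, 560.0, -180.0]] 
 q [-0.4   0.36 -0.36  1.56  0.12  1.3   0.79] err [2, 2, 1, 1, 1, 1, 0, 0, 0, 0, 0, 0, 0, 0, 0, 0, 0, 0] rp 0.001 lamp [327, 310, 314, 227, 138, 139] [-0.    0.65 -0.31  1.97  0.36  0.63  1.12]
```

Emit:
arm_command(
  deltas=[
    {"dx": -0.03, "dy": 0.01, "dz": 0.015, "yaw": 7.5, "jaw": 1},
    {"dx": -0.06, "dy": 0.02, "dz": 0.03, "yaw": 15, "jaw": 1},
    {"dx": -0.09, "dy": 0.03, "dz": 0.045, "yaw": 22.5, "jaw": 1},
    {"dx": -0.12, "dy": 0.04, "dz": 0.06, "yaw": 30, "jaw": 1},
    {"dx": -0.15, "dy": 0.05, "dz": 0.07, "yaw": 37.5, "jaw": 1},
    {"dx": -0.18, "dy": 0.06, "dz": 0.08, "yaw": 45, "jaw": 1},
    {"dx": -0.21, "dy": 0.07, "dz": 0.09, "yaw": 52.5, "jaw": 1},
    {"dx": -0.24, "dy": 0.08, "dz": 0.1, "yaw": 60, "jaw": 1},
    {"dx": -0.27, "dy": 0.09, "dz": 0.115, "yaw": 67.5, "jaw": 1},
    {"dx": -0.3, "dy": 0.1, "dz": 0.13, "yaw": 75, "jaw": 1},
    {"dx": -0.33, "dy": 0.11, "dz": 0.145, "yaw": 82.5, "jaw": 1},
    {"dx": -0.36, "dy": 0.12, "dz": 0.16, "yaw": 90, "jaw": 1},
    {"dx": -0.39, "dy": 0.13, "dz": 0.17, "yaw": 97.5, "jaw": 1},
    {"dx": -0.42, "dy": 0.14, "dz": 0.18, "yaw": 105, "jaw": 1},
    {"dx": -0.45, "dy": 0.145, "dz": 0.19, "yaw": 112.5, "jaw": 1},
    {"dx": -0.475, "dy": 0.15, "dz": 0.205, "yaw": 120, "jaw": 1},
    {"dx": -0.475, "dy": 0.15, "dz": 0.205, "yaw": 120, "jaw": 1},
  ],
)

```text
clock: 10.45
eef_pos: [-45.7, 447.5, 561.0]
tool_rot: [-3.108, -0.043, -1.036]
force: [-0.1, -0.2, 0.9]
width: 85.6
gripper_force: 0.0
```

```bash
python3 -c "
from h import *
s=read_state();print(s['qpos'].round(3),s['eef_pos'],s['tool_rot'],s['clock'])"
```

```text
[-0.921  0.289 -1.232  1.269  0.313  1.808  1.6  ] [-45.69790666 447.52737816 560.9748866 ] [-3.10766003 -0.04307009 -1.03622821] 10.45
```

Emit:
arm_command(
  deltas=[
    {"dx": 0, "dy": 0, "dz": 0, "yaw": -8, "jaw": 1},
    {"dx": 0, "dy": 0, "dz": 0, "yaw": -16, "jaw": 1},
    {"dx": 0, "dy": 0, "dz": 0, "yaw": -24, "jaw": 1},
    {"dx": 0, "dy": 0, "dz": 0, "yaw": -32, "jaw": 1},
    {"dx": 0, "dy": 0, "dz": 0, "yaw": -40, "jaw": 1},
    {"dx": 0, "dy": 0, "dz": 0, "yaw": -48, "jaw": 1},
    {"dx": 0, "dy": 0, "dz": 0, "yaw": -56, "jaw": 1},
    {"dx": 0, "dy": 0, "dz": 0, "yaw": -64, "jaw": 1},
    {"dx": 0, "dy": 0, "dz": 0, "yaw": -72, "jaw": 1},
    {"dx": 0, "dy": 0, "dz": 0, "yaw": -80, "jaw": 1},
    {"dx": 0, "dy": 0, "dz": 0, "yaw": -88, "jaw": 1},
    {"dx": 0, "dy": 0, "dz": 0, "yaw": -96, "jaw": 1},
    {"dx": 0, "dy": 0, "dz": 0, "yaw": -104, "jaw": 1},
    {"dx": 0, "dy": 0, "dz": 0, "yaw": -112, "jaw": 1},
    {"dx": 0, "dy": 0, "dz": 0, "yaw": -120.2, "jaw": 1},
  ],
)

```text
clock: 11.95
eef_pos: [-39.5, 447.6, 558.8]
tool_rot: [-3.11, -0.049, 3.13]
force: [0.1, -0.3, 0.5]
width: 85.3
gripper_force: 0.0
```

Emit:
arm_command(
  deltas=[
    {"dx": 0.04, "dy": -0.012, "dz": -0.016, "yaw": 0, "jaw": 1},
    {"dx": 0.08, "dy": -0.025, "dz": -0.033, "yaw": 0, "jaw": 1},
    {"dx": 0.12, "dy": -0.037, "dz": -0.05, "yaw": 0, "jaw": 1},
    {"dx": 0.16, "dy": -0.05, "dz": -0.066, "yaw": 0, "jaw": 1},
    {"dx": 0.2, "dy": -0.062, "dz": -0.083, "yaw": 0, "jaw": 1},
    {"dx": 0.24, "dy": -0.075, "dz": -0.1, "yaw": 0, "jaw": 1},
    {"dx": 0.28, "dy": -0.088, "dz": -0.116, "yaw": 0, "jaw": 1},
    {"dx": 0.32, "dy": -0.1, "dz": -0.133, "yaw": 0, "jaw": 1},
    {"dx": 0.36, "dy": -0.112, "dz": -0.15, "yaw": 0, "jaw": 1},
    {"dx": 0.4, "dy": -0.125, "dz": -0.166, "yaw": 0, "jaw": 1},
    {"dx": 0.44, "dy": -0.138, "dz": -0.183, "yaw": 0, "jaw": 1},
    {"dx": 0.48, "dy": -0.15, "dz": -0.2, "yaw": 0, "jaw": 1},
    {"dx": 0.48, "dy": -0.15, "dz": -0.2, "yaw": 0, "jaw": 1},
  ],
)

```text
clock: 13.25
eef_pos: [445.5, 292.3, 355.4]
tool_rot: [-3.104, -0.05, 3.127]
force: [0.1, -0.6, -0.8]
width: 85.6
gripper_force: 0.0
```

Run:
```python
from chk import *
from h import read_state
s=read_state();q=s['qpos'];print(q.round(3),s['eef_pos'],s['tool_rot'],s['clock'])
t=run(q,tail);show(t);print([round(sd(t[i:i+1])) for i in range(6)])
```

```text
[-0.357  0.377 -0.407  1.539  0.144  1.319  0.773] [445.5312521  292.25317989 355.37711923] [-3.10395973 -0.04950142  3.12668563] 13.25
q [-1.31  1.11  1.32  2.02 -1.1   1.71 -2.94] p [249. 345. 125.] elb [138. 483. 574.] wr [435. 283. 439.] tilt 0.559
q [-1.16  1.45  1.32  2.07 -1.1   1.92 -2.94] p [206. 275.  43.] elb [231. 506. 392.] wr [463. 215. 305.] tilt 0.8
q [-1.2   1.34  1.32  2.08 -1.1   1.89 -2.94] p [210. 301.  76.] elb [208. 504. 456.] wr [451. 228. 348.] tilt 0.754
q [-1.07  1.23  1.32  2.07 -1.1   1.61 -2.94] p [310. 221.  61.] elb [261. 459. 512.] wr [477. 169. 388.] tilt 0.495
q [-0.9   1.16  1.32  2.02 -1.1   1.46 -2.94] p [402. 135.  67.] elb [327. 397. 548.] wr [513.  88. 419.] tilt 0.331
q [-0.87  1.24  1.32  2.03 -1.1   1.45 -2.94] p [392. 104.  41.] elb [350. 398. 509.] wr [518.  75. 389.] tilt 0.356
[369, 399, 380, 307, 230, 249]
```

Emit:
arm_command(
  deltas=[
    {"dx": -0.01, "dy": 0.004, "dz": -0.04, "yaw": 1.3, "jaw": 1},
    {"dx": -0.01, "dy": 0.004, "dz": -0.08, "yaw": 1.3, "jaw": 1},
    {"dx": -0.01, "dy": 0.004, "dz": -0.12, "yaw": 1.3, "jaw": 1},
    {"dx": -0.01, "dy": 0.004, "dz": -0.16, "yaw": 1.3, "jaw": 1},
    {"dx": -0.01, "dy": 0.004, "dz": -0.2, "yaw": 1.3, "jaw": 1},
    {"dx": -0.01, "dy": 0.004, "dz": -0.24, "yaw": 1.3, "jaw": 1},
    {"dx": -0.01, "dy": 0.004, "dz": -0.26, "yaw": 1.3, "jaw": 1},
    {"dx": -0.01, "dy": 0.004, "dz": -0.26, "yaw": 1.3, "jaw": 1},
    {"dx": -0.01, "dy": 0.004, "dz": -0.26, "yaw": 1.3, "jaw": 1},
  ],
)

```text
clock: 14.15
eef_pos: [430.6, 302.2, 99.0]
tool_rot: [-3.109, -0.048, -3.123]
force: [0.6, 0.4, 0.1]
width: 85.8
gripper_force: 0.0
```

```bash
python3 -c "
from h import *
a,_=shot('side','side2');s=read_state();print(s['qpos'].round(3),s['eef_pos'],s['tool_rot'],s['clock'])
cv2.imwrite('pics/s2.png',cv2.resize(a[100:320,270:490],None,fx=2.5,fy=2.5)[:,:,::-1])"
```

```text
[-0.44   0.64  -0.34   1.893  0.298  0.716  0.634] [431.05449785 302.57074224  99.51005135] [-3.11012862 -0.04708327 -3.12295946] 14.2
```

View pics/s2.png

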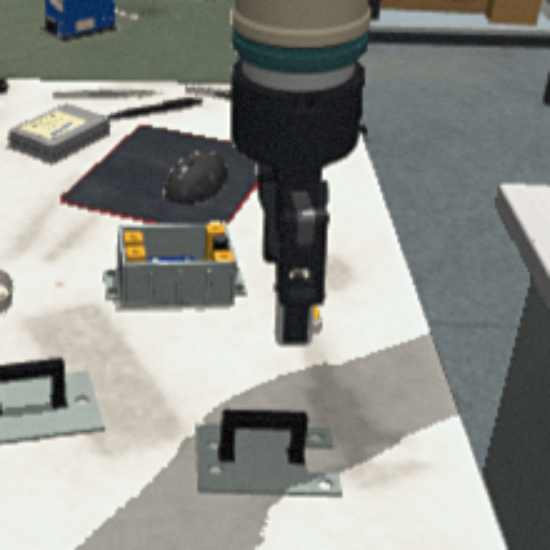

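The picture shows the gripper above the handle at (290,340), with the scene undisturbed. I correct by a few millimetres and descend.

Emit:
arm_command(
  deltas=[
    {"dx": 0.0045, "dy": -0.006, "dz": -0.01, "yaw": -0.7, "jaw": 1},
    {"dx": 0.0045, "dy": -0.006, "dz": -0.025, "yaw": -0.7, "jaw": 1},
    {"dx": 0.0045, "dy": -0.006, "dz": -0.04, "yaw": -0.7, "jaw": 1},
    {"dx": 0.0045, "dy": -0.006, "dz": -0.055, "yaw": -0.7, "jaw": 1},
    {"dx": 0.0045, "dy": -0.006, "dz": -0.068, "yaw": -0.7, "jaw": 1},
    {"dx": 0.0045, "dy": -0.006, "dz": -0.078, "yaw": -0.7, "jaw": 1},
    {"dx": 0.0045, "dy": -0.006, "dz": -0.078, "yaw": -0.7, "jaw": 1},
    {"dx": 0.0045, "dy": -0.006, "dz": -0.078, "yaw": -0.7, "jaw": 1},
  ],
)

```text
clock: 15.0
eef_pos: [434.6, 295.7, 20.0]
tool_rot: [-3.108, -0.049, -3.135]
force: [-0.3, -0.4, 0.9]
width: 85.4
gripper_force: 0.0
```

Emit:
arm_command(
  deltas=[
    {"dx": 0, "dy": 0.001, "dz": 0, "yaw": 0, "jaw": 0.4},
    {"dx": 0, "dy": 0.001, "dz": 0, "yaw": 0, "jaw": 0.3},
    {"dx": 0, "dy": 0.001, "dz": 0, "yaw": 0, "jaw": 0.2},
    {"dx": 0, "dy": 0.001, "dz": 0, "yaw": 0, "jaw": 0.1},
    {"dx": 0, "dy": 0.001, "dz": 0, "yaw": 0, "jaw": 0},
    {"dx": 0, "dy": 0.001, "dz": 0, "yaw": 0, "jaw": 0},
    {"dx": 0, "dy": 0.001, "dz": 0, "yaw": 0, "jaw": 0},
    {"dx": 0, "dy": 0.001, "dz": 0, "yaw": 0, "jaw": 0},
    {"dx": 0, "dy": 0.001, "dz": 0, "yaw": 0, "jaw": 0},
    {"dx": 0, "dy": 0.001, "dz": 0, "yaw": 0, "jaw": 0},
  ],
)

```text
clock: 16.0
eef_pos: [434.4, 296.6, 19.8]
tool_rot: [-3.108, -0.05, -3.135]
force: [0.4, 0.2, -0.1]
width: 0.2
gripper_force: 0.0
```

```bash
python3 -c "
from h import *
a,d=shot('side','side3');t,dt=shot('top','top3')
A=cv2.resize(a[180:320,300:460],(400,350),interpolation=cv2.INTER_CUBIC);B=cv2.resize(t[200:300,180:294],(400,350),interpolation=cv2.INTER_CUBIC)
cv2.imwrite('pics/s3.png',np.hstack([A,B])[:,:,::-1])"
```

```text
(no output)
```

View pics/s3.png

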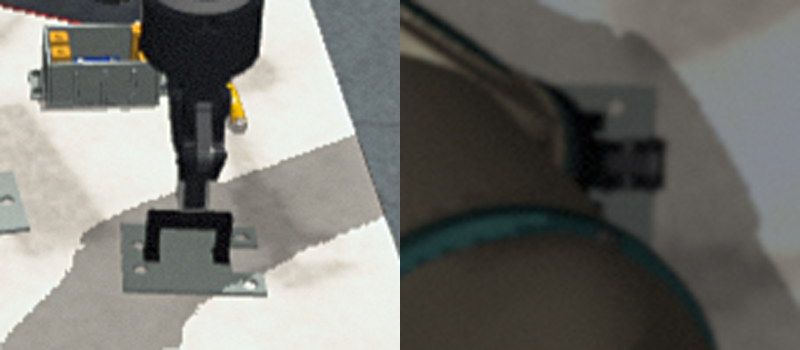

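The picture shows the shut fingers above/behind the handle bar, not round it. I read the fingers' position from depth.

Run:
```python
from h import *
s=np.load("side3.npz");W=world("side",s["d"])
c=300+195*160//400
for v in range(236,292,4): print(v,c,W[v,c].round(0),s["im"][v,c])
t=np.load("top3.npz");W=world("top",t["d"])
m=np.zeros((400,640),bool);m[230:260,222:258]=1
z=W[...,2]
for lo,hi in((30,48),(48,75),(75,130)):
    k=m&(z>lo)&(z<hi);print(lo,hi,k.sum(),np.percentile(W[k],[5,50,95],axis=0).round(0).tolist() if k.any() else "")
print(read_state()['qpos'].round(3))
from fk import *; print(fk(read_state()['qpos'],model(),S)[0])
```

```text
236 378 [445. 348. 141.] [44 44 41]
240 378 [445. 359. 142.] [51 50 55]
244 378 [445. 362. 136.] [29 31 33]
248 378 [443. 349. 119.] [26 26 32]
252 378 [439. 329.  96.] [23 28 30]
256 378 [436. 313.  75.] [25 26 30]
260 378 [435. 310.  64.] [26 30 33]
264 378 [434. 305.  51.] [75 75 75]
268 378 [433. 303.  41.] [17 18 14]
272 378 [427. 270.   4.] [91 97 93]
276 378 [428. 279.   2.] [100 109 104]
280 378 [429. 292.   4.] [102 110 106]
284 378 [430. 302.   3.] [104 110 104]
288 378 [430. 312.   3.] [106 112 108]
30 48 4 [[462.0, 292.0, 40.0], [464.0, 292.0, 40.0], [465.0, 294.0, 42.0]]
48 75 0 
75 130 35 [[426.0, 259.0, 103.0], [428.0, 264.0, 117.0], [450.0, 278.0, 128.0]]
[-0.472  0.765 -0.275  1.934  0.358  0.551  0.586]
[434.76696887 297.08123547  19.49005145]
```

Run:
```python
from h import *
def onY(uv,y):
    P=camera_params("side");K=np.array(P["camera_matrix"]);T=np.array(P["extrinsics"])
    c=T[:3,:3]@np.linalg.inv(K)@[uv[0],uv[1],1];return T[:3,3]+c*((y-T[1,3])/c[1])
s=np.load("side2.npz");W=world("side",s["d"])
for v in range(196,246,4): print(v,W[v,387].round(),s["im"][v,387])
print("open tip ray, finger at y=345:",onY((387,237),345),"y=302",onY((387,237),302))
st=read_state();print(st['eef_pos'],st['width'],st['gripper_force'],st['force'],st['torque'].round(2),st['tau'].round(1))
```

```text
196 [441. 375. 229.] [26 24 30]
200 [441. 377. 223.] [31 35 31]
204 [441. 378. 218.] [27 28 32]
208 [440. 378. 211.] [89 87 83]
212 [437. 362. 194.] [26 30 31]
216 [439. 376. 197.] [39 43 45]
220 [438. 379. 192.] [22 27 25]
224 [435. 360. 172.] [28 34 33]
228 [434. 361. 166.] [24 27 33]
232 [433. 357. 156.] [28 33 34]
236 [433. 360. 150.] [41 39 40]
240 [400. 161.  -2.] [240 237 228]
244 [401. 176.  -1.] [238 236 229]
open tip ray, finger at y=345: [430.1901218  345.         137.96389301] y=302 [423.24110508 302.         107.08954113]
[434.41578193 296.60300402  19.79693488] 0.34090644069096365 0.0 [ 0.66992745  0.14384096 -0.24037835] [ 0.03 -0.04 -0.01] [ -0.  -52.8  -3.2  -9.8  -0.    0.3  -0. ]
```

The depth shows the real fingertips about 30 mm higher than the reported TCP: shut tips at z≈48 with a reading of 20, open tips at 147 with a reading of 99. I open the gripper, lower it in a guarded step and recheck.

Emit:
arm_command(
  deltas=[
    {"dx": 0, "dy": 0.001, "dz": 0.01, "yaw": 0, "jaw": 1},
    {"dx": 0, "dy": 0.001, "dz": 0.01, "yaw": 0, "jaw": 1},
    {"dx": 0, "dy": 0.001, "dz": 0.01, "yaw": 0, "jaw": 1},
    {"dx": 0, "dy": 0.001, "dz": 0.01, "yaw": 0, "jaw": 1},
    {"dx": 0, "dy": 0.001, "dz": 0.01, "yaw": 0, "jaw": 1},
    {"dx": 0, "dy": 0.001, "dz": 0.01, "yaw": 0, "jaw": 1},
    {"dx": 0, "dy": 0.001, "dz": 0, "yaw": 0, "jaw": 1},
    {"dx": 0, "dy": 0.001, "dz": -0.01, "yaw": 0, "jaw": 1},
    {"dx": 0, "dy": 0.001, "dz": -0.018, "yaw": 0, "jaw": 1},
    {"dx": 0, "dy": 0.001, "dz": -0.018, "yaw": 0, "jaw": 1},
  ],
)

```text
clock: 17.1
eef_pos: [433.4, 296.8, 0.2]
tool_rot: [-3.106, -0.052, -3.135]
force: [-0.1, 0.5, -1.0]
width: 85.4
gripper_force: 0.0
```

Run:
```python
from h import *
a,d=shot('side','side4');s=read_state();print(s['eef_pos'],s['width'],s['force'],s['tool_rot'])
W=world('side',d)
k=(W[...,0]>412)&(W[...,0]<455)&(W[...,1]>335)&(W[...,1]<375)&(W[...,2]>8)
print("near finger: lowest z",np.percentile(W[k][:,2],[1,5,10]).round(1)); j=k&(W[...,2]<np.percentile(W[k][:,2],10));print(W[j].mean(0).round(1))
cv2.imwrite('pics/s4.png',cv2.resize(a[180:320,300:460],None,fx=4,fy=4,interpolation=cv2.INTER_CUBIC)[:,:,::-1])
```

```text
[433.71572034 297.13745633   0.81090497] 85.34701778382373 [-0.29362669 -0.24026143 -0.25302055] [-3.10686799 -0.05115699 -3.13450043]
near finger: lowest z [ 56.2  98.5 131.3]
[439.4 362.6  95.8]
```

View pics/s4.png

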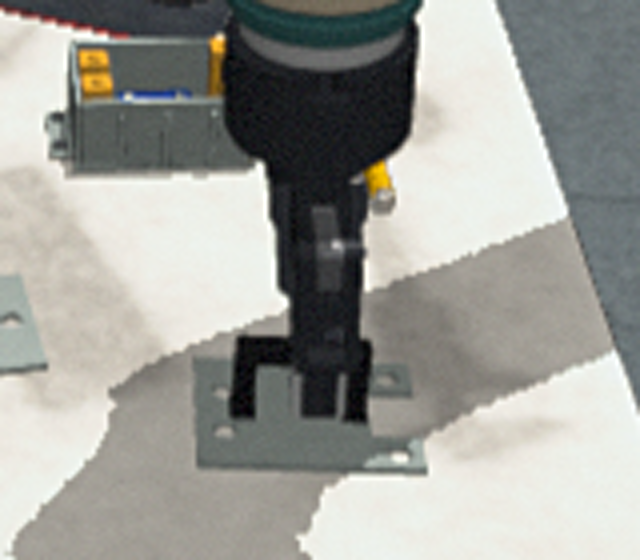

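The picture shows the near open finger in front of the bar, with its tip at crop (318,415), z≈48, between the posts. I go 10 mm lower and close.

Emit:
arm_command(
  deltas=[
    {"dx": 0.001, "dy": 0, "dz": -0.005, "yaw": 0, "jaw": 1},
    {"dx": 0.001, "dy": 0, "dz": -0.011, "yaw": 0, "jaw": 1},
    {"dx": 0.001, "dy": 0, "dz": -0.011, "yaw": 0, "jaw": 1},
    {"dx": 0.001, "dy": 0, "dz": -0.011, "yaw": 0, "jaw": 0.4},
    {"dx": 0.001, "dy": 0, "dz": -0.011, "yaw": 0, "jaw": 0.3},
    {"dx": 0.001, "dy": 0, "dz": -0.011, "yaw": 0, "jaw": 0.2},
    {"dx": 0.001, "dy": 0, "dz": -0.011, "yaw": 0, "jaw": 0.1},
    {"dx": 0.001, "dy": 0, "dz": -0.011, "yaw": 0, "jaw": 0},
    {"dx": 0.001, "dy": 0, "dz": -0.011, "yaw": 0, "jaw": 0},
    {"dx": 0.001, "dy": 0, "dz": -0.011, "yaw": 0, "jaw": 0},
    {"dx": 0.001, "dy": 0, "dz": -0.011, "yaw": 0, "jaw": 0},
  ],
)

```text
clock: 18.25
eef_pos: [435.5, 297.7, -8.9]
tool_rot: [-3.108, -0.049, -3.135]
force: [-1.5, -0.4, 4.9]
width: 9.2
gripper_force: 58.7
```

Emit:
arm_command(
  deltas=[
    {"dx": 0, "dy": 0, "dz": 0.01, "yaw": 0, "jaw": 0},
    {"dx": 0, "dy": 0, "dz": 0.025, "yaw": 0, "jaw": 0},
    {"dx": 0, "dy": 0, "dz": 0.045, "yaw": 0, "jaw": 0},
    {"dx": 0, "dy": 0, "dz": 0.065, "yaw": 0, "jaw": 0},
    {"dx": 0, "dy": 0, "dz": 0.085, "yaw": 0, "jaw": 0},
    {"dx": 0, "dy": 0, "dz": 0.1, "yaw": 0, "jaw": 0},
    {"dx": 0, "dy": 0, "dz": 0.11, "yaw": 0, "jaw": 0},
    {"dx": 0, "dy": 0, "dz": 0.11, "yaw": 0, "jaw": 0},
    {"dx": 0, "dy": 0, "dz": 0.11, "yaw": 0, "jaw": 0},
  ],
)

```text
clock: 19.15
eef_pos: [435.2, 297.3, 100.5]
tool_rot: [-3.108, -0.05, -3.135]
force: [-0.2, -0.5, -1.9]
width: 8.9
gripper_force: 59.2
```

Run:
```python
from h import *
a,d=shot('side','side5');s=read_state();print(s['eef_pos'],s['width'],s['gripper_force'],s['force'],s['tool_rot'],s['qpos'].round(3))
W=world('side',d);c=cv2.cvtColor(a,cv2.COLOR_RGB2HSV)
k=(abs(W[...,0]-432)<65)&(abs(W[...,1]-297)<50)&(W[...,2]>60)&(W[...,2]<135)&(c[...,2]>70)
P=W[k];
for _ in range(3):
    A=np.c_[P[:,:2]-[432.5,297.5],np.ones(len(P))];f=np.linalg.lstsq(A,P[:,2],rcond=None)[0];P=P[abs(P[:,2]-A@f)<5]
print("plate plane slope x,y, z",f.round(3),len(P))
cv2.imwrite('pics/s5.png',cv2.resize(a[150:310,290:490],None,fx=4,fy=3.75,interpolation=cv2.INTER_CUBIC)[:,:,::-1])
```

```text
[434.98138366 297.07562794 100.15126464] 8.508221369541246 59.222002029418945 [ 0.605543    0.03072264 -1.57768932] [-3.10721358 -0.05056873 -3.134749  ] [-0.427  0.641 -0.341  1.888  0.296  0.725  0.638]
plate plane slope x,y, z [ 3.00000e-03 -2.30000e-02  1.12247e+02] 1195
```

View pics/s5.png

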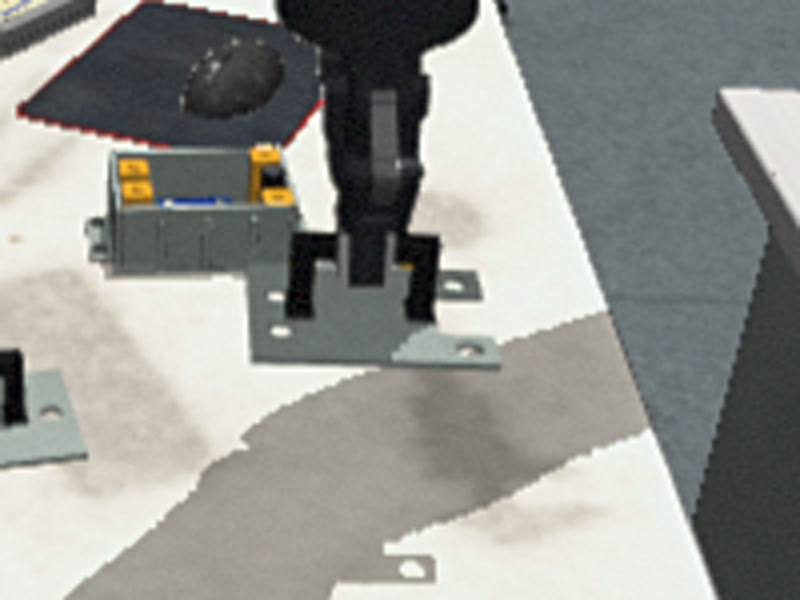

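The picture shows the cover held level above the bench, notch toward the robot (right), with four holes visible at crop (275,297), (281,331), (452,286) and (470,349). I measure its pose in the gripper, using the same method on the bench picture as a reference.

```bash
cat >> h.py <<'E'
def plate_holes(tag,z0,c,slope=(0,0)):
    """hole centroids of the plate (top plane z0 at c) in a side picture, fitted to the cover"""
    f=np.load(tag+".npz");W=world("side",f["d"]);v=cv2.cvtColor(f["im"],cv2.COLOR_RGB2HSV)[...,2]
    zz=z0+(W[...,0]-c[0])*slope[0]+(W[...,1]-c[1])*slope[1]
    m=((abs(W[...,2]-zz)<3.5)&(abs(W[...,0]-c[0])<65)&(abs(W[...,1]-c[1])<55)&(v<200)).astype(np.uint8)
    return m,f["im"],W
E
python3 - <<'E'
from h import *
for tag,z,c,sl in(("side1",4,(432.5,297.5),(0,0)),("side5",112.2,(432.5,297.5),(.003,-.023))):
    m,im,W=plate_holes(tag,z,c,sl)
    # grey-level crop holes: use gray and predicted hole pixels
    P=camera_params("side");K=np.array(P["camera_matrix"]);T=np.linalg.inv(np.array(P["extrinsics"]))
    g=cv2.cvtColor(im,cv2.COLOR_RGB2GRAY)
    G=[]
    for h in M:
        w=np.r_[h+np.array(c),z-2,1];q=K@(T@w)[:3];u,v=q[:2]/q[2];i,j=int(round(u)),int(round(v))
        print(tag,h,(round(u,1),round(v,1)));G.append(cv2.resize(im[j-8:j+9,i-10:i+11],None,fx=9,fy=9,interpolation=cv2.INTER_NEAREST))
    cv2.imwrite(f"pics/h_{tag}.png",np.hstack(G)[:,:,::-1])
    k=m.astype(bool);p=W[k][:,:2];r=cv2.minAreaRect(p.astype(np.float32));print("rect",r,k.sum(),p.min(0),p.max(0))
a=cv2.imread("pics/h_side1.png");b=cv2.imread("pics/h_side5.png");cv2.imwrite("pics/h15.png",np.vstack([a,b]))
E
```

```text
side1 [-39.  25.] (np.float64(399.5), np.float64(293.1))
side1 [-39. -25.] (np.float64(396.3), np.float64(274.2))
side1 [ 37. -13.] (np.float64(355.4), np.float64(277.1))
side1 [37. 13.] (np.float64(355.9), np.float64(286.9))
rect ((427.55987548828125, 290.0809631347656), (110.434814453125, 91.12462615966797), 0.7106753587722778) 1159 [372.80345569 243.86881574] [482.9741616  335.63641226]
side5 [-39.  25.] (np.float64(406.8), np.float64(243.5))
side5 [-39. -25.] (np.float64(402.9), np.float64(226.0))
side5 [ 37. -13.] (np.float64(358.9), np.float64(228.6))
side5 [37. 13.] (np.float64(359.5), np.float64(237.6))
rect ((432.6990661621094, 298.4400634765625), (100.44647979736328, 74.33482360839844), 1.175742506980896) 1198 [382.64205217 261.57117078] [482.71322361 336.60810468]
```

View pics/h15.png

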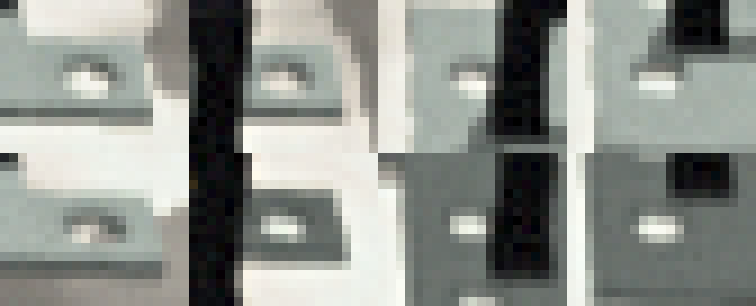

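The holes sit in the same places relative to the prediction, within about half a pixel in both rows. So the cover moved only about 1 mm in the grasp, and I carry it over the housing at height.

Emit:
arm_command(
  deltas=[
    {"dx": 0.004, "dy": -0.012, "dz": 0, "yaw": 0, "jaw": 0},
    {"dx": 0.01, "dy": -0.034, "dz": 0, "yaw": 1, "jaw": 0},
    {"dx": 0.017, "dy": -0.06, "dz": 0, "yaw": 2, "jaw": 0},
    {"dx": 0.025, "dy": -0.086, "dz": 0, "yaw": 3, "jaw": 0},
    {"dx": 0.033, "dy": -0.112, "dz": 0, "yaw": 4, "jaw": 0},
    {"dx": 0.04, "dy": -0.138, "dz": 0, "yaw": 5, "jaw": 0},
    {"dx": 0.047, "dy": -0.164, "dz": 0, "yaw": 5.85, "jaw": 0},
    {"dx": 0.054, "dy": -0.19, "dz": 0, "yaw": 5.85, "jaw": 0},
    {"dx": 0.06, "dy": -0.21, "dz": 0, "yaw": 5.85, "jaw": 0},
    {"dx": 0.064, "dy": -0.224, "dz": 0, "yaw": 5.85, "jaw": 0},
    {"dx": 0.066, "dy": -0.23, "dz": 0, "yaw": 5.85, "jaw": 0},
    {"dx": 0.066, "dy": -0.23, "dz": 0, "yaw": 5.85, "jaw": 0},
    {"dx": 0.066, "dy": -0.23, "dz": 0, "yaw": 5.85, "jaw": 0},
  ],
)

```text
clock: 20.5
eef_pos: [501.2, 68.8, 100.8]
tool_rot: [-3.109, -0.05, -3.031]
force: [0.2, 0.7, -1.1]
width: 8.9
gripper_force: 59.1
```

Run:
```python
from h import *
a,d=shot('side','side6');t,dt=shot('top','top6');s=read_state();print(s['eef_pos'],s['width'],s['force'],s['tool_rot'],s['qpos'].round(2),s['clock'])
W=world('side',d);c=cv2.cvtColor(a,cv2.COLOR_RGB2HSV)
R=(abs(W[...,0]-499)<62)&(abs(W[...,1]-68)<48)&(W[...,2]>100)&(W[...,2]<125)&(c[...,2]>70)
P=W[R]
for _ in range(4):
    A=np.c_[P[:,:2]-[498.7,67.7],np.ones(len(P))];f=np.linalg.lstsq(A,P[:,2],rcond=None)[0];P=P[abs(P[:,2]-A@f)<3]
print("plane",f.round(3),len(P),cv2.minAreaRect(P[:,:2].astype(np.float32)))
A=cv2.resize(a[130:250,280:400],(400,400),interpolation=cv2.INTER_CUBIC);B=cv2.resize(t[165:275,300:410],(400,400),interpolation=cv2.INTER_CUBIC)
cv2.imwrite('pics/s6.png',np.hstack([A,B])[:,:,::-1])
```

```text
[501.13062493  69.05679612 100.8506728 ] 8.746799721304832 [ 0.39833931 -0.32433909 -1.92535375] [-3.10892261 -0.04951827 -3.03035231] [ 0.04  0.62 -0.37  1.95  0.37  0.7   1.11] 20.6
plane [ 3.00000e-03 -2.00000e-02  1.12338e+02] 603 ((498.0459289550781, 70.25221252441406), (99.76414489746094, 73.1573257446289), 5.686592102050781)
```

View pics/s6.png

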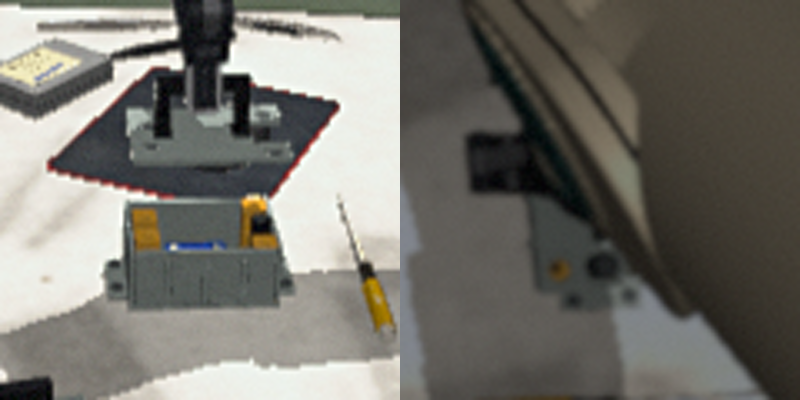

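The picture shows the cover over the housing, with the notch above the socket and brass visible through hole0 in the top view at right-crop (160,268). I nudge it and lower.

Emit:
arm_command(
  deltas=[
    {"dx": 0, "dy": -0.002, "dz": -0.005, "yaw": 0, "jaw": 0},
    {"dx": 0, "dy": -0.002, "dz": -0.015, "yaw": 0, "jaw": 0},
    {"dx": 0, "dy": -0.002, "dz": -0.025, "yaw": 0, "jaw": 0},
    {"dx": 0, "dy": -0.002, "dz": -0.035, "yaw": 0, "jaw": 0},
    {"dx": 0, "dy": -0.002, "dz": -0.044, "yaw": 0, "jaw": 0},
    {"dx": 0, "dy": -0.002, "dz": -0.05, "yaw": 0, "jaw": 0},
    {"dx": 0, "dy": -0.002, "dz": -0.053, "yaw": 0, "jaw": 0},
    {"dx": 0, "dy": -0.002, "dz": -0.053, "yaw": 0, "jaw": 0},
    {"dx": 0, "dy": -0.002, "dz": -0.053, "yaw": 0, "jaw": 0},
  ],
)

```text
clock: 21.5
eef_pos: [501.7, 65.7, 48.0]
tool_rot: [-3.108, -0.049, -3.032]
force: [-0.4, 0.1, -1.2]
width: 9.0
gripper_force: 59.1
```

Run:
```python
from h import *
a,d=shot('side','side7');t,dt=shot('top','top7');s=read_state();print(s['eef_pos'],s['width'],s['force'],s['tool_rot'],s['clock'])
W=world('side',d);c=cv2.cvtColor(a,cv2.COLOR_RGB2HSV)
R=(abs(W[...,0]-499)<62)&(abs(W[...,1]-68)<48)&(W[...,2]>53)&(W[...,2]<68)&(c[...,2]>70)&(c[...,1]<90)
P=W[R]
for _ in range(4):
    A=np.c_[P[:,:2]-[498.7,67.7],np.ones(len(P))];f=np.linalg.lstsq(A,P[:,2],rcond=None)[0];P=P[abs(P[:,2]-A@f)<3]
print("plane",f.round(3),len(P),cv2.minAreaRect(P[:,:2].astype(np.float32)))
# top: brass through hole0, and plate edges
P=camera_params("top");K=np.array(P["camera_matrix"]);T=np.linalg.inv(np.array(P["extrinsics"]))
pr=lambda w:(lambda q:q[:2]/q[2])(K@(T@np.r_[w,1])[:3])
a=np.radians(6.29);Rm=np.array([[np.cos(a),-np.sin(a)],[np.sin(a),np.cos(a)]]);o=np.array([498.72,67.73])
for i in range(2): print("thread",i,"px",pr(np.r_[o+Rm@M[i],45]).round(2),"hole should be",pr(np.r_[o+Rm@M[i],60.5]).round(2),pr(np.r_[o+Rm@M[i],56.5]).round(2))
h=cv2.cvtColor(t,cv2.COLOR_RGB2HSV);k=np.zeros((400,640),np.uint8);b=(h[...,1]>110)&(h[...,0]>8)&(h[...,0]<35);k[222:255,325:375]=b[222:255,325:375]
n,l,st,ce=cv2.connectedComponentsWithStats(k)
for i in range(1,n): print("brass",st[i].tolist(),ce[i].round(2))
g=cv2.cvtColor(t,cv2.COLOR_RGB2GRAY);print(g[226:252,332:358])
```

```text
[501.79262778  65.68545265  48.19923017] 8.483711637061477 [-0.22871181 -0.18761563 -1.4960768 ] [-3.10819164 -0.04863597 -3.03260785] 21.6
plane [ 6.0000e-03 -2.0000e-02  5.9505e+01] 594 ((498.4374694824219, 67.39813995361328), (99.95162200927734, 74.37989044189453), 6.216078758239746)
thread 0 px [342.24 238.42] hole should be [342.73 238.36] [342.6  238.38]
thread 1 px [368.8  236.04] hole should be [369.75 235.94] [369.5  235.97]
brass [342, 237, 4, 5, 16] [343.69 238.94]
[[96 95 89 72 57 61 67 68 70 71 70 69 68 65 61 56 44 33 26 19 16 21 34 44
  48 42]
 [97 96 91 75 59 61 69 68 67 68 68 69 67 68 67 64 61 55 47 35 27 20 31 41
  46 42]
 [96 97 94 77 62 62 66 69 69 69 68 69 68 68 69 67 68 64 61 49 34 26 26 36
  42 42]
 [98 96 94 78 59 61 67 69 69 68 68 68 69 69 68 68 67 68 65 57 43 23 22 31
  35 37]
 [96 94 88 74 60 60 65 69 69 68 70 68 70 68 68 68 67 68 68 61 46 31 23 29
  38 40]
 [92 93 84 68 56 58 65 67 68 69 67 68 68 69 68 68 67 70 67 65 57 45 40 50
  62 59]
 [94 90 81 66 58 58 65 69 70 67 69 68 67 68 68 67 69 69 67 68 64 61 61 69
  81 80]
 [92 90 85 73 58 55 64 68 69 66 68 66 
[... 839 characters left out ...]
66 67 68 66 67 66 64 64 63
  63 64]
 [96 95 96 95 86 75 68 69 73 73 72 70 68 66 66 65 64 66 66 66 67 66 64 65
  65 71]
 [98 96 97 97 92 88 85 84 83 83 80 76 70 66 62 57 59 64 67 69 66 67 67 65
  68 73]
 [97 97 96 95 94 94 96 93 93 91 91 83 70 60 52 43 47 56 63 65 69 68 67 67
  67 72]
 [98 95 96 95 94 95 94 96 96 97 94 85 70 58 44 35 39 50 62 68 68 68 68 67
  69 73]
 [95 96 94 93 92 93 93 96 96 97 93 85 71 57 46 40 42 51 63 69 67 69 69 68
  69 75]
 [95 95 95 93 91 93 93 93 95 97 96 87 76 64 62 55 57 62 67 68 69 71 73 74
  75 80]
 [93 92 94 94 92 93 93 96 96 97 94 88 82 79 78 77 76 77 78 75 75 76 79 83
  84 91]
 [96 96 95 95 96 95 94 95 93 97 95 93 90 92 91 90 89 90 89 88 86 87 88 89
  91 96]]
```

Run:
```python
from h import *
t=np.load("top7.npz")["im"].astype(int);t0=np.load("top0.npz")["im"].astype(int)
r=lambda q:(q[...,0]-q[...,2])
print("R-B now");print(r(t)[232:246,335:351]);
w=np.clip(r(t)[232:246,335:351]-6,0,None)
jj,ii=np.mgrid[232:246,335:351];print("centroid R-B",(w*ii).sum()/w.sum(),(w*jj).sum()/w.sum())
print("R now");print(t[232:246,335:351,0])
h=cv2.cvtColor(np.load("side7.npz")["im"],cv2.COLOR_RGB2HSV)
P=camera_params("side");K=np.array(P["camera_matrix"]);T=np.linalg.inv(np.array(P["extrinsics"]))
pr=lambda w:(lambda q:q[:2]/q[2])(K@(T@np.r_[w,1])[:3])
a=np.radians(6.29);Rm=np.array([[np.cos(a),-np.sin(a)],[np.sin(a),np.cos(a)]]);o=np.array([498.72,67.73])
s=np.load("side7.npz")["im"].astype(int)
for i in(0,1,2,3):
    p=pr(np.r_[o+Rm@M[i],58.5]);u,v=np.round(p).astype(int);print("side hole",i,p.round(1),"thread",pr(np.r_[o+Rm@M[i],45]).round(1),"grid from",u-6,v-4);print(s[v-4:v+5,u-6:u+7].mean(-1).astype(int))
```

```text
R-B now
[[ 4 -1  0  0  0 -1 -1 -2 -2 -1 -1 -2 -1 -1  0 -1]
 [ 5  2  0  0 -2 -1 -1 -3 -1 -1 -2 -1  1  0 -1 -1]
 [ 5  3  0 -2  0 -2  1 -1  0  0 -1 -2  0 -1 -1  0]
 [ 6  4  0  0 -1  0  0  4  6  5  3  0 -3 -2  1 -2]
 [ 6  3  2  0  0  0  3 14 20 21 16  7  0 -1 -1 -1]
 [ 8  6  1 -2 -1  2  6 18 36 46 39 17  3  0 -1 -2]
 [ 8  6  2 -2  0  5  9 21 39 53 52 27  6  1  1 -1]
 [ 8  5  3 -1  0  4 14 27 47 58 54 31  8  0 -2 -1]
 [ 7  7  0 -1 -1  4 13 33 50 56 48 23  4 -1 -2 -1]
 [ 7  6  2 -2  0  0  8 22 36 38 24 10  3  0  0 -1]
 [ 7  6  2  0  0 -1  0  6 10 11  5  1  0  0 -1 -2]
 [ 7  6  2  1  0  0  0 -1  1  1  0 -2 -1 -2  0  0]
 [ 9  6  6  4  3  2  0  2  1 -2 -1 -2 -1  0 -1 -1]
 [ 8  8  7  6  6  6  4  4  2 -1 -1 -1 -1  1 -1 -2]]
centroid R-B 343.6963657678781 238.89097303634233
R now
[[67 56 56 63 67 68 66 66 65 65 66 65 66 66 67 65]
 [74 58 54 62 65 66 64 65 64 65 64 64 65 66 65 64]
 [81 62 54 60 64 64 64 63 67 63 63 61 65 66 64 64]
 [84 65 52 59 65 65 63 66 66 65 62 65 62 64 64 62]
 [86 67 53 60 66 65 62 62 68 69 69 65 66 63 65 58]
 [88 70 54 57 65 61 57 56 67 77 80 72 64 65 63 54]
 [88 73 55 56 6
[... 1935 characters left out ...]
108 108  57  20  14  19  16]
 [133  93 105 111 111 109 111 111  84  69  66  69  63]
 [124  92 106 113 108 103 101 106 108 102 110 108 110]]
side hole 3 [324.1 194.6] thread [324.  199.9] grid from 318 191
[[ 80 100 105 110 105 108 108  57  20  14  19  16  47]
 [ 93 105 111 111 109 111 111  84  69  66  69  63  70]
 [ 92 106 113 108 103 101 106 108 102 110 108 110 106]
 [ 81 106 109 110  97  90  89  98  90 107 113 109 109]
 [ 79 104 111 110 104 103  99 102 105 111 111 108 108]
 [ 91 108 109 110 110 109 110 109 111 109 106 107 106]
 [101 105 108 106 111 108 112 109 109 110 110 107 110]
 [102  98 109 106 107 107 109 110 110 109 108 112 107]
 [101  95 100  99 101 100  98 100  99 104 101 103  99]]
```

Emit:
arm_command(
  deltas=[
    {"dx": 0.0005, "dy": 0.0017, "dz": 0, "yaw": 0, "jaw": 0},
    {"dx": 0.0005, "dy": 0.0017, "dz": 0, "yaw": 0, "jaw": 0},
    {"dx": 0.0005, "dy": 0.0017, "dz": 0, "yaw": 0, "jaw": 0},
    {"dx": 0.0005, "dy": 0.0017, "dz": 0, "yaw": 0, "jaw": 0},
    {"dx": 0.0005, "dy": 0.0017, "dz": 0, "yaw": 0, "jaw": 0},
    {"dx": 0.0005, "dy": 0.0017, "dz": 0, "yaw": 0, "jaw": 0},
  ],
)

```text
clock: 22.2
eef_pos: [501.9, 67.3, 47.8]
tool_rot: [-3.108, -0.05, -3.033]
force: [0.9, -0.2, -1.8]
width: 8.4
gripper_force: 59.1
```

Run:
```python
from h import *
a,d=shot('side','side8');t,dt=shot('top','top8');s=read_state();print(s['eef_pos'],s['width'],s['force'],s['tool_rot'],s['clock'])
t0=np.load("top0.npz")["im"].astype(float)
# dark threads in first picture
uv=[]
for u,v in((342.24,238.42),(368.8,236.04),(358.7,197),(345,198)):
    i,j=int(round(u)),int(round(v));w=t0[j-2:j+3,i-2:i+3].mean(-1);w=np.clip(np.median(w)-w,0,None);jj,ii=np.mgrid[j-2:j+3,i-2:i+3];uv.append(((w*ii).sum()/w.sum(),(w*jj).sum()/w.sum()))
p=ray("top",uv,45);o,a,r,_=fit(p);print("threads",np.round(uv,2).tolist(),"housing",o,np.degrees(a),r.round(1).tolist())
t=t.astype(int);print((t[...,0]-t[...,2])[233:244,337:350]);print(t[233:244,337:350,0])
W=world('side',d);c=cv2.cvtColor(np.load('side8.npz')['im'],cv2.COLOR_RGB2HSV)
P=W[(abs(W[...,0]-499)<62)&(abs(W[...,1]-68)<48)&(W[...,2]>53)&(W[...,2]<68)&(c[...,2]>70)&(c[...,1]<90)]
for _ in range(4):
    A=np.c_[P[:,:2]-[498.7,67.7],np.ones(len(P))];f=np.linalg.lstsq(A,P[:,2],rcond=None)[0];P=P[abs(P[:,2]-A@f)<3]
print("plane",f.round(3),cv2.minAreaRect(P[:,:2].astype(np.float32)))
```

```text
[501.90642713  67.27099742  47.80798399] 8.396568119337848 [-0.23624339 -0.52493236 -1.99846248] [-3.10810912 -0.04954341 -3.03258459] 22.3
threads [[342.59, 238.35], [369.05, 235.97], [358.89, 196.39], [345.22, 197.66]] housing [498.78452999  67.04926698] 6.167815722220722 [[0.0, -0.0], [0.1, 0.1], [-0.0, -0.0], [-0.2, -0.1]]
[[ 0 -2 -2 -2 -1 -2 -1 -1  0  0  0  0  0]
 [ 0  0 -1 -2  0 -1 -1 -1 -1 -1 -1 -2 -1]
 [ 0 -2 -2  2  3  9  8  5  1 -2  0 -2 -2]
 [ 0  0  2  5 16 23 24 17  7  1  1 -2  0]
 [ 0  0  3 18 30 35 37 35 20  4 -1 -2 -1]
 [ 1  1  7 24 37 37 41 42 30  8  0 -3 -2]
 [ 2  0  7 25 42 43 44 45 33  8 -1 -2 -1]
 [ 2 -2  6 20 40 48 48 38 21  7  1 -1 -1]
 [ 2 -1  2 11 24 34 28 20  8  0  0 -2  0]
 [ 5  0 -1  3  7 10  8  6  0  0 -1 -1 -2]
 [ 3  1 -1 -2  1  0  0 -1  0 -1 -1 -2 -1]]
[[59 61 64 66 65 66 63 63 66 65 67 67 66]
 [57 61 65 64 65 63 65 63 65 65 66 65 65]
 [58 61 64 66 64 66 68 67 65 63 65 65 66]
 [59 62 65 65 70 69 70 69 66 64 64 63 66]
 [59 62 65 69 69 65 66 73 70 66 64 64 65]
 [60 61 66 71 69 58 57 72 74 66 63 64 63]
 [61 61 67 72 74 61 65 73 76 67 64 63 63]
 [61 59 66 72 79 78 76 76 72 66 65 65 65]
 [61 61 65 71 75 78 75 71 66 64 65 65 64]
 [68 60 65 66 68 68 65 65 63 65 65 62 62]
 [68 62 64 65 65 63 65 65 65 65 65 63 63]]
plane [ 6.0000e-03 -2.0000e-02  5.9378e+01] ((498.77471923828125, 69.1639175415039), (99.89569854736328, 72.45960235595703), 6.134091377258301)
```

Emit:
arm_command(
  deltas=[
    {"dx": 0.0005, "dy": -0.0006, "dz": 0, "yaw": 0, "jaw": 0},
    {"dx": 0.0005, "dy": -0.0006, "dz": 0, "yaw": 0, "jaw": 0},
    {"dx": 0.0005, "dy": -0.0006, "dz": 0, "yaw": 0, "jaw": 0},
    {"dx": 0.0005, "dy": -0.0006, "dz": 0, "yaw": 0, "jaw": 0},
    {"dx": 0.0005, "dy": -0.0006, "dz": 0, "yaw": 0, "jaw": 0},
    {"dx": 0.0005, "dy": -0.0006, "dz": 0, "yaw": 0, "jaw": 0},
    {"dx": 0.0005, "dy": -0.0006, "dz": 0, "yaw": 0, "jaw": 0},
    {"dx": 0.0005, "dy": -0.0006, "dz": 0, "yaw": 0, "jaw": 0},
  ],
)

```text
clock: 23.1
eef_pos: [502.4, 66.7, 47.8]
tool_rot: [-3.108, -0.049, -3.033]
force: [-0.9, 0.6, -2.7]
width: 8.5
gripper_force: 59.1
```

Run:
```python
from h import *
t,_=shot('top','top9');t=t.astype(float);w=np.clip((t[...,0]-t[...,2])[233:244,337:350]-8,0,20);jj,ii=np.mgrid[233:244,337:350]
print("hole px",(w*ii).sum()/w.sum(),(w*jj).sum()/w.sum(),"want 343.0 238.3")
s=read_state();print(s['eef_pos'],s['qd'].round(3),s['gripper_force'],s['clock'])
print(finish_job())
```

```text
hole px 342.940350877193 238.26140350877193 want 343.0 238.3
[502.43109099  66.7022028   47.83252448] [ 0.    -0.001 -0.001  0.001 -0.     0.001 -0.001] 59.13913071155548 23.15
the job is handed in; nothing more can be done
None
```

I handed the job in with the notched cover held steady by its handle about 11–12 mm above the housing, notch over the socket; hole0, the only hole checked directly from above, is centred over its thread to about 0.2 mm, the other three follow from the matched yaw, and the verdict was not reported.

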